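# File the clipboard and the record case on edge in the desk sorter

### The arm

A 6-joint arm with a two-finger parallel gripper is mounted at the origin on the work surface. World frame = base frame: x ahead of the robot, y to its left, z up, the work surface at z = 0. Lengths are in m, angles in rad, forces in N, time in s.
With the tool pointing down it reaches from about 0.425 to 0.95 m from the base axis. Payload 3.5 kg.
Tool frame: the origin (TCP) lies at the very end of the fingers, on their centre line; the grasp point (between the pads) lies 19 mm behind it; z points along the fingers, y is the direction in which the jaws open and shut (so a half turn about z gives the same grasp; the last joint's range is limited). The gripper opens to 85 mm and grips with 20 to 120 N. Pads are 22 mm wide; open, the fingers measure 114 mm over their backs; the gripper's body (76 mm by 85 mm) begins 54 mm behind the grasp point. The pads swing forward as they close: fully open they stand 13 mm farther back than shut.
Start: joints at [-1.319, 0.286, 1.577, -0, 1.279, -0.15], TCP at [0.264, -0.621, 0.231] pointing down, gripper open.
Joint ranges: [-2.77, 2.77], [-0.9, 2.22], [0.21, 2.48], [-1.53, 4.67], [0.24, 2.81], [-2.84, 2.84]. Speed limits (rad/s): [2.79, 2.79, 3.14, 3.14, 3.14, 3.14].

### API

Orientations are given as a unit quaternion [x, y, z, w].
In Python, from plant import ctrl, imaging gives the robot as it stands.
- The arm moves only by the shell command python3 -m creep 'ROWS' [OPENING] [FORCE]. ROWS is JSON, one flat list of numbers, 4 for each row, row after row: the shift along the tool's x, y, z in units of 25 mm (1.0 is 25 mm), then the turn about the tool's z in units of 5 degrees (1.0 is 5 degrees). A call has 1 to 20 rows; each row is the pose to reach, as a shift and turn from the pose commanded when the call began, along the tool's axes at that moment; what a row does not reach only later rows make up. A row lasts 1/12 s, in which the tool goes at most 41.7 mm and 7.16 degrees, less where a joint would pass 70% of its speed; a pose out of reach is approached as far as the arm can. A call with a gripper value outside its range is refused whole. OPENING is the closure in counts, from 0 (fully open) to 255 (shut), set as the call begins (- or left out, the last holds). The fingers move at their own pace and stop on an object; FORCE is the grip in N (left out, the last holds). Time passes only in rows, so rows that repeat a pose let the fingers close. It gives the time, the measured TCP pose, the force and the opening at its end, in the units of the state.
- ctrl.get_state(): the state, without advancing time (a new reading comes with each control period).
- imaging.read_camera(name): name is "scene" or "top"; returns the picture (480x640x3 uint8, red, green, blue); there is no depth.
- imaging.camera_info(name): a dict with "intrinsics" (3x3 intrinsics, pixels), "origin" and "attitude" of the camera in the world. Camera axes: x right, y down, z forward; pixel columns grow to the right and rows downward; lengths in m; the calibration is good to about 2 mm. A picture is of the moment at which its call begins. camera_info takes no time and is no camera call.
- ctrl.sign_off(): hands the job in, once; it reports no verdict.
Trained networks look in the newest picture that a camera, given by its name, has taken for a name from the list of things; names that differ only in an ending like _2 or _b are one class to them, and where a whole thing is asked for, a point or a joint stands for the part that bears it (a point fixed in the world has none). Each returns a list of dicts, best first, with "p" (0 to 1); they miss things now and then, are a little off and sometimes report something else, mostly with a low value. They report only what shows in the picture. A call takes as long as a camera call. They do not tell look-alikes from the thing itself.
- imaging.silhouettes(camera, name): "mask" (480x640 bool, what is visible of it) and "uv" ([column, row] in pixels, amid what is visible of it).
The state is a dict: "time": time; "qpos": joint angles; "dq": joint speeds; "joint_efforts": joint torques, N m; "eef_pos": TCP position; "tcp_rot": TCP orientation; "contact_force": force on the tool from outside, world axes, zero at the start; "wrist_torque": the same for the moment, N m; "opening": opening from 0.0 (shut) to 1.0 (fully open).
Only numpy, scipy, OpenCV 4.12 (cv2) and the standard library are available. Lean on these libraries where they do the work, as an engineer would, in place of code of your own. Each camera call takes 0.05 s, during which the arm holds its last target.

### The job

On this clinic reception desk, take the clipboard and the thick record case off the two sloped stands and stand each on its lower edge in the metal sorter: the case in the empty wide slot, the clipboard in the empty narrow slot, top side up, all the way down on the slot floor, upright and about centred along the slot. Lower them in rather than dropping them, leave the two cardboard folders already in the sorter where they are, and do not knock over the pump bottle or the pen cup.

Things in the scene. Friction and masses are not known exactly. Their poses are not given: they have to be found in the camera images.
- clipboard: Brown clipboard, 0.15-0.3 kg: 8 mm thick (its x), 150 wide (y), 170 tall (z); origin at centre of lower edge. Rigid steel clip on its +x face at the top: 80 wide, z 142 to 170 mm, 5 mm proud (13 mm thick there, x -4 to +9). Starts on a stand, leaning 30 deg from vertical, top towards the robot, clip face away from it; its top 60 mm project past the stand's back plate, free on both faces.
- case: Thick grey plastic record case, closed and rigid, loose, about 0.22 to 0.42 kg: 26 mm thick (its x), 150 mm wide (its y), 165 mm tall (its z). Origin at the centre of its lower edge face, z up to the top edge. It starts on the other stand, leaning like the clipboard, its top 55 mm free of the stand on both faces.
- stand_a: Fixed sloped metal stand, 150 x 120 mm foot, 125 mm high; origin at the centre of its foot. Its 120 mm wide back plate slopes 30 deg from vertical, top towards its -x (robot) side; a ledge with a 13 mm lip at the plate's foot holds the item, lower edge 20 to 30 mm above the table. Items slide off upwards along the slope.
- stand_b: A second stand like stand_a, on the other side of the sorter. Either stand may hold either item and be on either side.
- sorter: Fixed dark steel sorter, 128 (its x) x 160 (y) x 96 mm high, origin at centre of underside. Five 6 mm panels across x make four slots along y, open at top and ends; floor 6 mm above the table, panels 90 mm above the floor. From -x (nearest the robot): wide slot (38 mm, empty), two 20 mm slots with folders, narrow slot (20 mm, empty).
- wide_slot (a point): Centre of the floor of the sorter's wide slot (38 mm between panels), 6 mm above the table; x across the slot, y along it, z up.
- narrow_slot (a point): Centre of the floor of the sorter's empty narrow slot (20 mm between panels), 6 mm above the table; x across the slot, y along it, z up.
- folder_1: Cardboard folder box standing loose in the slot next to the wide slot, 12 x 145 x 105 mm tall, origin at the centre of its underside. To be left in place.
- folder_2: Cardboard folder box standing loose in the slot next to the narrow slot, 12 x 145 x 115 mm tall, origin at the centre of its underside. To be left in place.
- pump_bottle: Clear hand-gel pump bottle with a white pump, 64 mm diameter, 165 mm high, loose, beyond the sorter; origin at the centre of its underside.
- pen_cup: Black pen cup with three pens, 76 mm diameter, 154 mm high with the pens, loose, beyond the sorter; origin at the centre of its underside.
Not all that is in view belongs to the job. Leave any pink look-alike of the clipboard alone. What is shaped like the pump_bottle but red is not meant.

How it is judged:
At the end, for the whole second after the job is handed in: Clipboard in narrow slot, case in wide slot: lower edge centred within 10 mm (case 12) across and 35 mm along, under 10 mm off the floor, top up within 10 deg, at rest (under 0.1 m/s); folders within 30 mm of their start and 15 deg of upright; bottle and cup within 17 deg of upright (x of clipboard in the frame of narrow_slot between -0.01 and 0.01 m and y of clipboard in the frame of narrow_slot between -0.035 and 0.035 m and z of clipboard in the frame of narrow_slot between -0.006 and 0.01 m and angle between each of clipboard, case's own z axis and vertical below 0.175 rad and linear speed of each of clipboard, case below 0.1 m/s and x of case in the frame of wide_slot between -0.012 and 0.012 m and y of case in the frame of wide_slot between -0.035 and 0.035 m and z of case in the frame of wide_slot between -0.006 and 0.01 m and distance of each of folder_1, folder_2 from where it was at the start of the episode below 0.03 m and angle between each of folder_1, folder_2's own z axis and vertical below 0.262 rad and angle between each of pump_bottle, pen_cup's own z axis and vertical below 0.3 rad); the robot touches nothing.
It fails at once if the clipboard is dropped: it moves faster than 0.7 m/s (a free fall of 25 mm) with no finger touching it (linear speed of clipboard above 0.7 m/s and contact force between the fingers and clipboard below 0.05 N).
It fails at once if the case is dropped: it moves faster than 0.7 m/s (a free fall of 25 mm) with no finger touching it (linear speed of case above 0.7 m/s and contact force between the fingers and case below 0.05 N).
It fails at once if a folder is pulled or pushed more than 60 mm from its place (distance of any of folder_1, folder_2 from where it was at the start of the episode above 0.06 m).
It fails at once if the pump bottle or the pen cup is knocked over (tilted more than 40 degrees) (angle between any of pump_bottle, pen_cup's own z axis and vertical above 0.7 rad).
It also fails if it takes over 67 s, if anything falls off the work surface, if the arm or the gripper's body presses on something with over 40 N, if the wrist force passes 120 N, or if a joint passes its speed limit or range.

## Working session

There is one attempt and no reset: what is moved stays moved. The work goes in short steps, Python scripts to look and compute and a shell command to move; the robot and the scene stay as the last step left them, time stands still between calls to the robot, and variables do not carry over. Pictures are saved under pics/ and viewed, and the job is handed in when it is done.

```bash
ls; mkdir -p pics
python3 - <<'E'
from plant import ctrl, imaging
import cv2, numpy as np
for n in ["scene","top"]:
    im=imaging.read_camera(n); cv2.imwrite(f"pics/{n}0.png",im[:,:,::-1])
    i=imaging.camera_info(n); print(n,i)
print(ctrl.get_state())
E
```

```text
pics
scene {'intrinsics': array([[498.37988901,   0.        , 319.93629345],
       [  0.        , 498.37988901, 240.01591504],
       [  0.        ,   0.        ,   1.        ]]), 'origin': array([ 1.15408704, -0.0668269 ,  0.96113402]), 'attitude': array([ 0.71533854,  0.63027886, -0.19814185, -0.22755031])}
top {'intrinsics': array([[483.44465985,   0.        , 314.6695513 ],
       [  0.        , 483.44465985, 242.06895701],
       [  0.        ,   0.        ,   1.        ]]), 'origin': array([0.4155318 , 0.01538755, 1.0194491 ]), 'attitude': array([ 0.71589096, -0.69659586,  0.02886662, -0.03769693])}
{'time': 0.1, 'qpos': array([-1.31898274e+00,  2.87110941e-01,  1.57801851e+00, -3.98478489e-08,
        1.27858686e+00, -1.49999072e-01]), 'dq': array([-0.00141186, -0.00159709, -0.00385886, -0.00188458, -0.00015594,
       -0.00163273]), 'joint_efforts': array([ 2.15540749e-03, -4.07293904e+01, -2.93697846e+01, -7.79761467e-05,
        3.43013693e-03, -1.49140067e-05]), 'eef_pos': array([ 0.26386431, -0.62065394,  0.23006945]), 'tcp_rot': array([ 9.79885562e-01,  1.99557403e-01, -5.40505039e-05, -1.06045244e-03]), 'contact_force': array([ 0.36827048,  0.71293484, -0.6317937 ]), 'wrist_torque': array([ 0.03032938, -0.00338185, -0.01618101]), 'opening': 1.0017224253566825}
```

View pics/scene0.png

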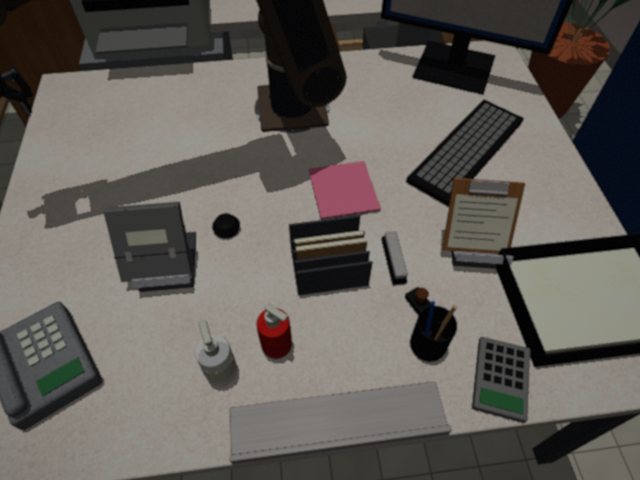

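View pics/top0.png

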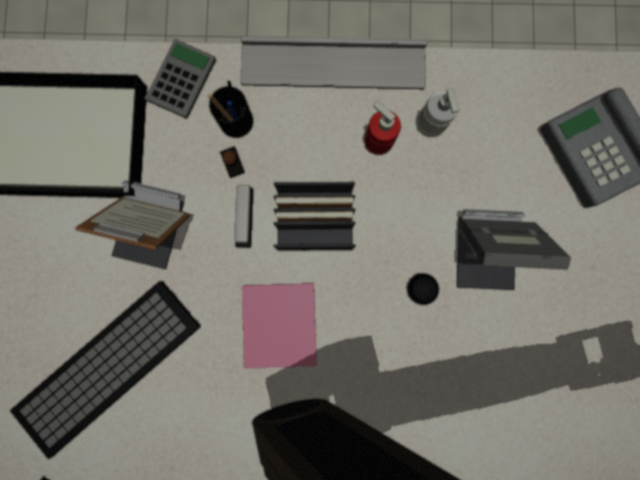

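The scene shows the clipboard (brown, clip visible) on the stand at scene px (483,215) and top px (135,220). The case (grey) is on the other stand, at scene (148,240) and top (512,240). The sorter is at scene (330,255), top (315,215). The flat pink panel (scene (343,188)) and the red bottle (scene (275,330)) are decoys. The clear bottle with the white pump is at scene (215,355).

```bash
cat > h.py <<'E'
from plant import ctrl, imaging
import cv2, numpy as np
from scipy.spatial.transform import Rotation as R
from scipy.optimize import minimize
def proj(cam,P):
    i=imaging.camera_info(cam); Rm=R.from_quat(i["attitude"]).as_matrix()
    c=(np.atleast_2d(P)-i["origin"])@Rm; p=c@i["intrinsics"].T
    return p[:,:2]/p[:,2:]
def back(cam,uv,z):
    i=imaging.camera_info(cam); Rm=R.from_quat(i["attitude"]).as_matrix()
    d=Rm@np.linalg.solve(i["intrinsics"],[uv[0],uv[1],1]); o=i["origin"]
    return o+d*(z-o[2])/d[2]
def box(x0,x1,y0,y1,z0,z1):
    return np.array([[x,y,z] for x in(x0,x1) for y in(y0,y1) for z in(z0,z1)])
def pose(P,x,y,z,yaw,lean):  # lean: top towards -x
    return R.from_euler('ZY',[yaw,-lean]).apply(P)+[x,y,z]
E
python3 - <<'E'
from h import *
S=3
ims={}
for n in ["scene","top"]:
    im=imaging.read_camera(n)[:,:,::-1].copy(); ims[n]=im
    ov=im.copy()
    for k,c in [("case",(0,0,255)),("clipboard",(0,255,0)),("sorter",(255,0,0)),("stand_a",(0,255,255)),("folder_1",(255,0,255))]:
        r=imaging.silhouettes(n,k)
        for j,d in enumerate(r):
            m=d["mask"]; ys,xs=np.nonzero(m)
            print(n,k,round(d["p"],2),np.round(d["uv"]),m.sum(),xs.min(),xs.max(),ys.min(),ys.max())
            np.save(f"m_{n}_{k}_{j}.npy",m)
            if d["p"]>.3:
                cs,_=cv2.findContours(m.astype(np.uint8),0,1); cv2.drawContours(ov,cs,-1,c,1)
    cv2.imwrite(f"pics/ov_{n}.png",ov)
def crop(n,x0,y0,w,h,s): 
    return cv2.resize(ims[n][y0:y0+h,x0:x0+w],None,fx=s,fy=s,interpolation=cv2.INTER_CUBIC)
cv2.imwrite("pics/c1.png",np.vstack([np.hstack([crop("top",65,170,133,100,3),crop("top",445,190,133,100,3)]),np.hstack([crop("scene",430,170,100,100,3),crop("scene",100,190,100,100,3), np.zeros((300,198,3),np.uint8)])]))
cv2.imwrite("pics/c2.png",np.hstack([crop("top",265,170,100,90,4),crop("scene",280,205,100,90,4)]))
E
```

```text
scene case 0.77 [148. 239.] 5583 103 191 202 282
scene clipboard 0.9 [479. 216.] 5143 442 524 178 254
scene clipboard 0.9 [344. 190.] 3086 308 380 162 219
scene sorter 0.81 [328. 265.] 3876 288 370 216 295
scene stand_a 0.96 [471. 261.] 762 451 512 252 268
scene stand_a 0.56 [173. 283.] 1017 132 195 232 292
scene stand_a 0.41 [325. 266.] 3867 288 371 216 294
scene folder_1 0.87 [328. 240.] 474 294 361 232 246
scene folder_1 0.75 [329. 247.] 931 296 365 239 259
scene folder_1 0.54 [214. 359.] 1706 195 236 321 386
scene folder_1 0.25 [326. 265.] 3870 289 371 217 295
top case 0.85 [516. 245.] 4019 461 570 219 269
top clipboard 0.9 [278. 324.] 5937 242 316 283 368
top clipboard 0.29 [317. 226.] 3866 273 355 182 251
top sorter 0.67 [317. 224.] 3747 273 354 182 251
top stand_a 0.94 [148. 246.] 2157 112 183 181 269
top stand_a 0.58 [480. 267.] 2444 457 524 210 290
top stand_a 0.4 [316. 226.] 3735 273 355 182 251
top folder_1 0.89 [310. 202.] 863 275 352 197 209
top folder_1 0.8 [312. 220.] 736 276 352 212 221
```

View pics/c1.png

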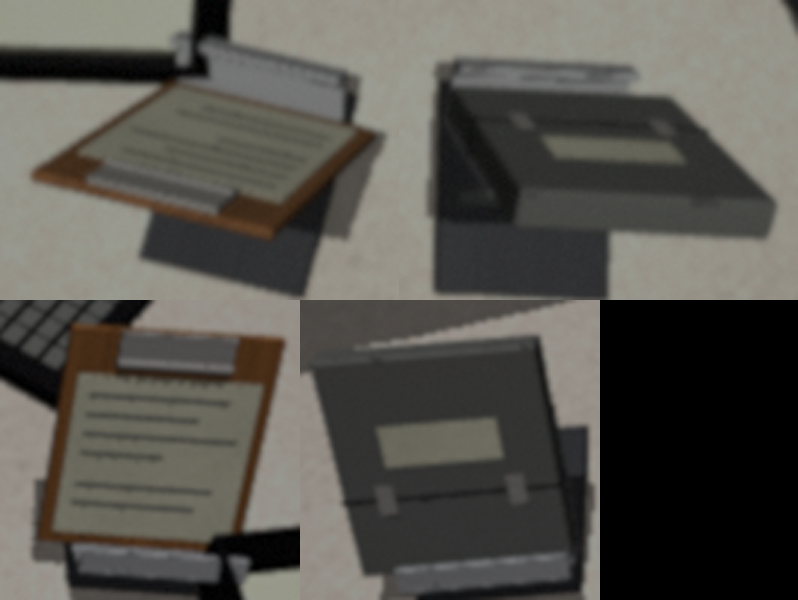

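View pics/c2.png

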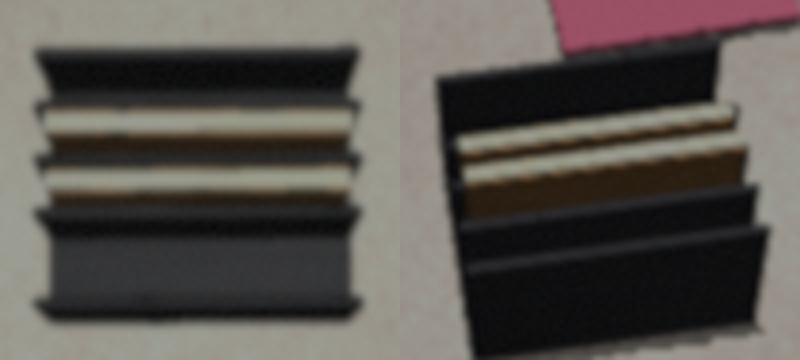

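View pics/ov_top.png

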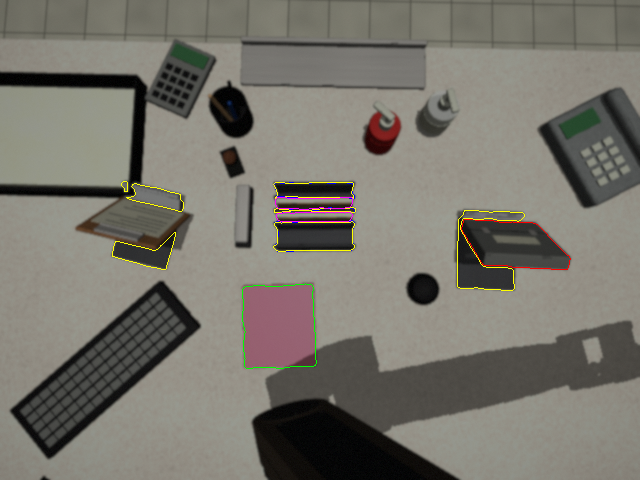

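```bash
cat > fit.py <<'E'
from h import *
from scipy.optimize import least_squares
def fit(obs,x0,free):
    # obs: (cam, local pt, uv); params x,y,z,yaw,lean
    x0=np.array(x0,float)
    def f(q):
        p=x0.copy(); p[free]=q
        return np.concatenate([ (proj(c,pose(np.array([l]),*p))[0]-uv) for c,l,uv in obs])
    r=least_squares(f,x0[free],loss='soft_l1',x_scale=[.01 if i<3 else .05 for i in free]); p=x0.copy(); p[free]=r.x
    return p,np.round(f(r.x).reshape(-1,2),1)
E
python3 - <<'E'
from fit import *
cl=[("top",(-.004,.075,.17),(76,229.3)),("top",(-.004,-.075,.17),(155.7,249)),("top",(.004,.075,0),(120,197.3)),("top",(.004,-.075,0),(192.7,214.3)),
("scene",(-.004,-.075,.17),(454,178.3)),("scene",(-.004,.075,.17),(525,183.3)),("scene",(.004,-.075,0),(442.7,250))]
ca=[("top",(.013,-.075,.165),(570,257.7)),("top",(-.013,-.075,.165),(567.7,269)),("top",(-.013,.075,.165),(483.3,263.3)),("top",(.013,.075,.165),(485,253.3)),
("scene",(-.013,-.075,.165),(104,209)),("scene",(-.013,.075,.165),(180,202.7)),("scene",(.013,-.075,0),(120.7,281.7))]
d=np.pi/6
for n,o,x0 in [("clip",cl,[.55,.35,.025,0,d]),("case",ca,[.55,-.4,.025,0,d])]:
    for free in [[0,1,3],[0,1,2,3],[0,1,2,3,4]]:
        p,r=fit(o,x0,free); print(n,np.round(p[:3],4),np.round(np.degrees(p[3:]),1)); 
    print(r.tolist())
# sorter from top panel corners (crop /4 + 265,170); panels' tops z=.096
tl=[(36,50),(358,50),(358,310),(36,310)]
loc=[(.064,.08),(.064,-.08),(-.064,-.08),(-.064,.08)]
tops=[("top",(a,b,.096),(u/4+265-.4,v/4+170-.4)) for (a,b),(u,v) in zip(loc,tl)]
sc=[((440,80),(-.064,-.08)),((718,45),(-.064,.08)),((768,230),(.064,.08)),((470,268),(.064,-.08))]
scs=[("scene",(a,b,.096),((u-400)/4+280-.4,v/4+205-.4)) for (u,v),(a,b) in sc]
for o in (tops,scs,tops+scs):
    p,r=fit(o,[.46,.0,0,0,0],[0,1,3]); print("sorter",np.round(p,4),np.degrees(p[3])); print(r.tolist())
E
```

```text
clip [0.5777 0.3635 0.025 ] [-12.  30.]
clip [0.5767 0.3651 0.0196] [-12.4  30. ]
clip [0.5738 0.3658 0.0186] [-12.1  28.2]
[[-1.4, -0.1], [-0.5, -0.1], [1.4, 0.2], [-2.7, -0.2], [-0.7, 0.2], [-0.4, -0.2], [-1.0, 0.4]]
case [ 0.5554 -0.3467  0.025 ] [-1.2 30. ]
case [ 0.5548 -0.3479  0.021 ] [-1. 30.]
case [ 0.5432 -0.3492  0.0127] [-1.2 25.3]
[[0.8, -1.4], [-0.1, 0.9], [-0.7, 2.5], [-0.0, -1.1], [0.8, -0.3], [-1.6, 0.2], [0.1, 0.2]]
sorter [0.5562 0.0313 0.     0.0264 0.    ] 1.5133544244650232
[[-0.9, -0.3], [1.0, -0.4], [1.4, 0.4], [-1.6, 0.3]]
sorter [0.5597 0.0325 0.     0.0394 0.    ] 2.2598509671193328
[[-1.6, -1.0], [0.9, -1.7], [1.6, 0.4], [-0.9, 1.8]]
sorter [0.5569 0.0318 0.     0.0274 0.    ] 1.5718214512212556
[[-1.2, -0.7], [0.7, -0.8], [1.2, -0.1], [-1.8, -0.0], [-1.7, -2.4], [0.9, -2.4], [0.8, -0.3], [-1.8, 0.3]]
```

```bash
cat >> h.py <<'E'
def rel(xyz,th_deg=None,verbose=True):
    s=ctrl.get_state(); Rm=R.from_quat(s["tcp_rot"]).as_matrix()
    d=Rm.T@(np.array(xyz)-s["eef_pos"])/.025
    th=np.degrees(np.arctan2(Rm[1,1],Rm[0,1])); t=0 if th_deg is None else -((th_deg-th+180)%360-180)/5
    print("t",round(s["time"],2),"tcp",np.round(s["eef_pos"],4),"th",round(th,2),"F",np.round(s["contact_force"],1),"open",round(s["opening"],3),"-> units",np.round(d,3),"turn",round(t,3))
E
python3 - <<'E'
from h import *
rel([.487,-.348,.23],-1.1)
E
```

```text
t 0.7 tcp [ 0.264  -0.6212  0.2314] th -66.98 F [-0.7  0.4  0.2] open 1.004 -> units [12.484 -6.571  0.054] turn -13.176
```

```bash
python3 -m creep '[12.48,-6.57,0,-13.18, 12.48,-6.57,0,-13.18, 12.48,-6.57,0,-13.18, 12.48,-6.57,0,-13.18, 12.48,-6.57,0,-13.18, 12.48,-6.57,0,-13.18, 12.48,-6.57,0,-13.18, 12.48,-6.57,0,-13.18, 12.48,-6.57,0,-13.18, 12.48,-6.57,0,-13.18, 12.48,-6.57,0,-13.18, 12.48,-6.57,0,-13.18, 12.48,-6.57,0,-13.18, 12.48,-6.57,0,-13.18]' 0 25
python3 - <<'E'
from h import *
rel([.487,-.348,.125],-1.1)
a=imaging.read_camera("top")[:,:,::-1];b=imaging.read_camera("scene")[:,:,::-1]
cv2.imwrite("pics/s1.png",np.hstack([cv2.resize(a[140:340,400:600],None,fx=2,fy=2),cv2.resize(b[120:320,50:250],None,fx=2,fy=2)]))
E
```

```text
time: 1.87
eef_pos: [0.4864, -0.3488, 0.2313]
tcp_rot: [0.714, 0.7, -0.0, -0.0]
contact_force: [-0.6, 0.5, 0.1]
opening: 0.998
t 1.87 tcp [ 0.4864 -0.3488  0.2313] th -1.19 F [-0.6  0.5  0.1] open 0.998 -> units [0.032 0.023 4.253] turn -0.018
```

View pics/s1.png

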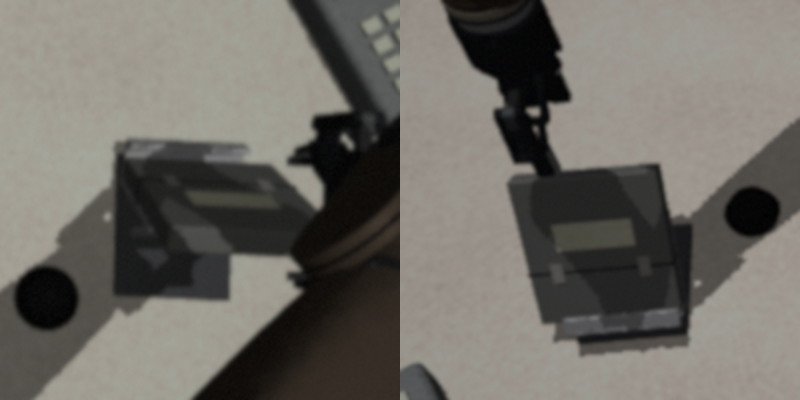

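```bash
python3 - <<'E'
from h import *
s=ctrl.get_state(); print(proj("scene",s["eef_pos"]),proj("scene",s["eef_pos"]+[0,0,.013]),proj("top",s["eef_pos"]))
print(proj("scene",[.4725,-.348,.164]),proj("top",[.4725,-.348,.164]))
E
python3 -m creep '[0,0,0.6,0, 0,0,1.2,0, 0,0,1.8,0, 0,0,2.4,0, 0,0,2.9,0, 0,0,3.3,0, 0,0,3.3,0]' 0
python3 - <<'E'
from h import *
rel([.487,-.348,.125],-1.1)
b=imaging.read_camera("scene")[:,:,::-1]
cv2.imwrite("pics/s2.png",cv2.resize(b[150:300,70:220],None,fx=4,fy=4,interpolation=2))
E
```

```text
[[128.75642305 191.44612988]] [[126.63001903 186.95872768]] [[545.09912932 250.30239584]]
[[139.96408929 207.81116429]] [[527.11719846 261.11917946]]
time: 2.55
eef_pos: [0.4856, -0.3472, 0.146]
tcp_rot: [0.714, 0.7, -0.0, -0.002]
contact_force: [-0.5, 1.4, -0.3]
opening: 1.0
t 2.55 tcp [ 0.4856 -0.3472  0.146 ] th -1.12 F [-0.5  1.4 -0.3] open 1.0 -> units [-0.032  0.059  0.84 ] turn -0.004
```

View pics/s2.png

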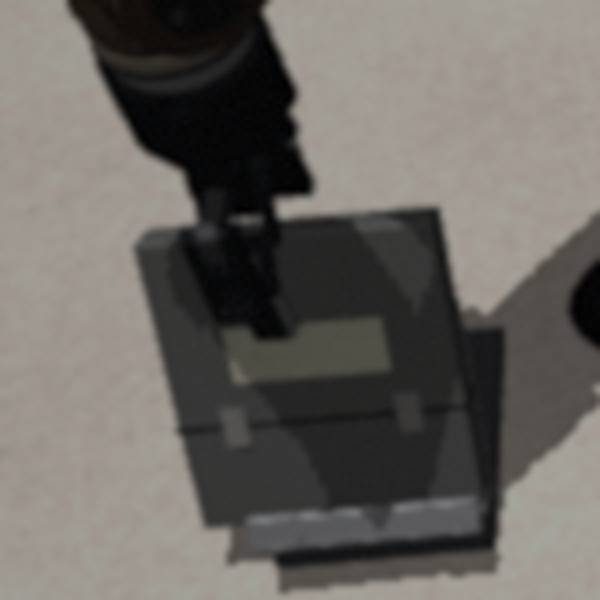

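Run:
```python
from h import *
for z in (.146,.159): 
  for dx in (.0425,.05): print(z,(proj("scene",[.4856+dx,-.3472,z])-[70,150])*4)
P=pose(np.array([[.013,-.075,.165],[.013,.075,.165],[.013,.075,0],[.013,-.075,0],[-.013,.075,.165],[-.013,-.075,.165]]),.5548,-.3479,.021,np.radians(-1),np.pi/6)
print((proj("scene",P)-[70,150])*4)
```

```text
0.146 [[283.198196   339.23036141]]
0.146 [[282.02963134 351.29676408]]
0.159 [[275.60441525 323.974597  ]]
0.159 [[274.39037853 336.10484035]]
[[125.42366236 252.49353337]
 [427.38308165 227.63361181]
 [480.01612095 511.07897027]
 [198.16681883 536.9316756 ]
 [435.5295259  209.80229517]
 [140.56181863 233.92155825]]
```

```bash
python3 -m creep '[0.05,0.06,0.45,0, 0.05,0.06,0.84,0, 0.05,0.06,0.84,0]' 0 25
python3 -m creep '[0,0,0,0, 0,0,0,0, 0,0,0,0, 0,0,0,0]' 80 25
python3 -m creep '[0,0,0,0, 0,0,0,0, 0,0,0,0]' 110 25
python3 - <<'E'
from h import *
rel([.487,-.348,.125],-1.1)
b=imaging.read_camera("scene")[:,:,::-1]
cv2.imwrite("pics/s3.png",cv2.resize(b[150:300,70:220],None,fx=4,fy=4,interpolation=2))
E
```

```text
time: 2.85
eef_pos: [0.4876, -0.3458, 0.1256]
tcp_rot: [0.714, 0.7, -0.0, -0.002]
contact_force: [-0.0, 1.3, 0.2]
opening: 1.0
time: 3.18
eef_pos: [0.4886, -0.347, 0.1284]
tcp_rot: [0.714, 0.7, -0.0, 0.0]
contact_force: [0.5, 0.5, 0.4]
opening: 0.69
time: 3.43
eef_pos: [0.4882, -0.3471, 0.1286]
tcp_rot: [0.714, 0.7, -0.0, 0.0]
contact_force: [-4.4, 1.2, 4.4]
opening: 0.571
t 3.43 tcp [ 0.4882 -0.3471  0.1286] th -1.08 F [-4.4  1.2  4.4] open 0.571 -> units [-0.036 -0.049  0.144] turn 0.005
```

View pics/s3.png

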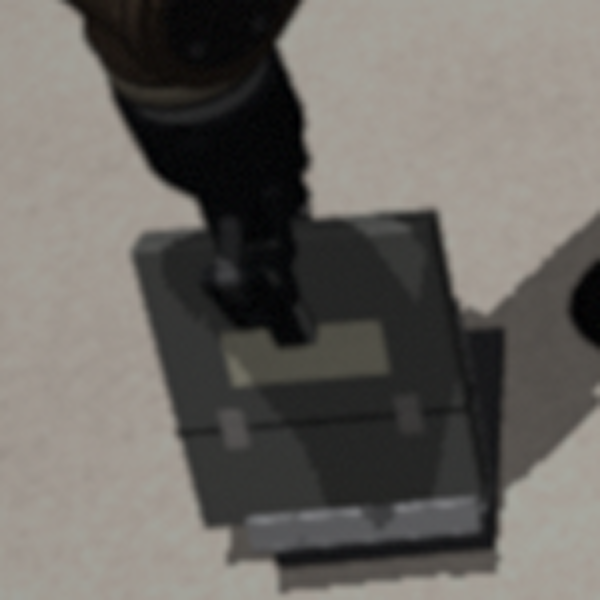

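```bash
python3 -m creep '[0,0,0,0, 0,0,0,0, 0,0,0,0]' 125 25
python3 -m creep '[0,0,0,0, 0,0,0,0, 0,0,0,0]' 140 25
python3 - <<'E'
from h import *
rel([.487,-.348,.125],-1.1)
b=imaging.read_camera("scene")[:,:,::-1]
cv2.imwrite("pics/s4.png",cv2.resize(b[150:300,70:220],None,fx=4,fy=4,interpolation=2))
E
```

```text
time: 3.73
eef_pos: [0.4901, -0.3477, 0.131]
tcp_rot: [0.714, 0.7, 0.001, 0.002]
contact_force: [-3.4, 2.5, 9.7]
opening: 0.534
time: 3.98
eef_pos: [0.4901, -0.3477, 0.131]
tcp_rot: [0.714, 0.7, 0.001, 0.003]
contact_force: [-3.6, 2.3, 9.6]
opening: 0.538
t 3.98 tcp [ 0.4901 -0.3477  0.131 ] th -1.12 F [-3.6  2.3  9.6] open 0.538 -> units [-0.015 -0.126  0.239] turn -0.003
```

View pics/s4.png

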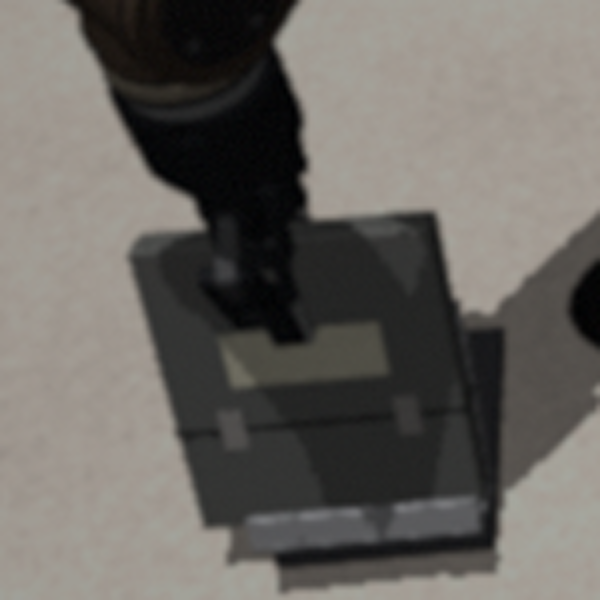

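```bash
python3 -m creep '[0,-0.1,-0.17,0, 0,-0.2,-0.35,0, 0,-0.3,-0.52,0, 0,-0.4,-0.7,0, 0,-0.5,-0.87,0, 0,-0.6,-1.04,0, 0,-0.7,-1.21,0, 0,-0.7,-1.21,0]' 255 30
python3 - <<'E'
from h import *
rel([.487,-.348,.125],-1.1)
b=imaging.read_camera("scene")[:,:,::-1]
cv2.imwrite("pics/s5.png",cv2.resize(b[150:300,70:220],None,fx=4,fy=4,interpolation=2))
E
```

```text
time: 4.7
eef_pos: [0.4749, -0.3469, 0.1596]
tcp_rot: [0.714, 0.7, 0.003, 0.006]
contact_force: [7.0, 0.7, 1.5]
opening: 0.518
t 4.7 tcp [ 0.4749 -0.3469  0.1596] th -1.19 F [7.  0.7 1.5] open 0.518 -> units [-0.028  0.467  1.389] turn -0.018
```

View pics/s5.png

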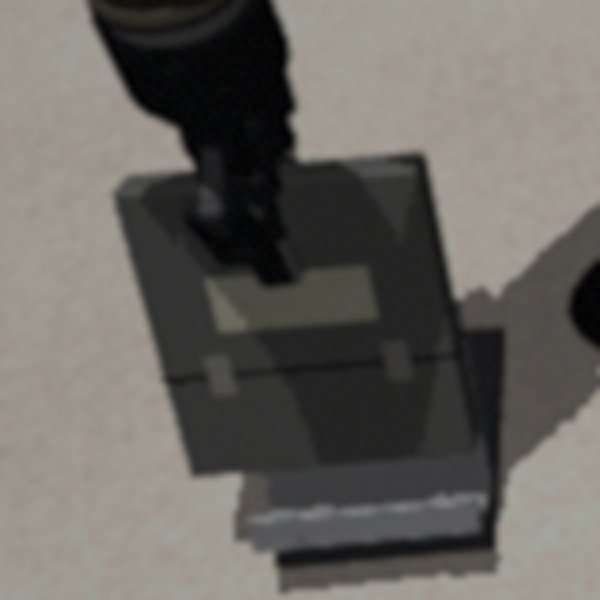

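```bash
python3 -m creep '[0,0.1,-0.2,0, 0,0.3,-0.4,0, 0,0.5,-0.6,0, 0,0.8,-0.8,0, 0,1.1,-1,0, 0,1.4,-1.2,0, 0,1.7,-1.4,0, 0,2,-1.6,0, 0,2.3,-1.8,0, 0,2.6,-2,0, 0,2.9,-2.2,0, 0,2.9,-2.2,0]' 255 30
python3 - <<'E'
from h import *
rel([.487,-.348,.125],-1.1)
b=imaging.read_camera("scene")[:,:,::-1]
cv2.imwrite("pics/s6.png",cv2.resize(b[150:300,70:220],None,fx=4,fy=4,interpolation=2))
E
```

```text
time: 5.75
eef_pos: [0.5446, -0.3482, 0.2141]
tcp_rot: [0.714, 0.701, -0.0, 0.001]
contact_force: [-0.6, 0.3, -3.8]
opening: 0.303
t 5.75 tcp [ 0.5446 -0.3482  0.2141] th -1.04 F [-0.6  0.3 -3.8] open 0.303 -> units [-0.031 -2.304  3.562] turn 0.012
```

View pics/s6.png

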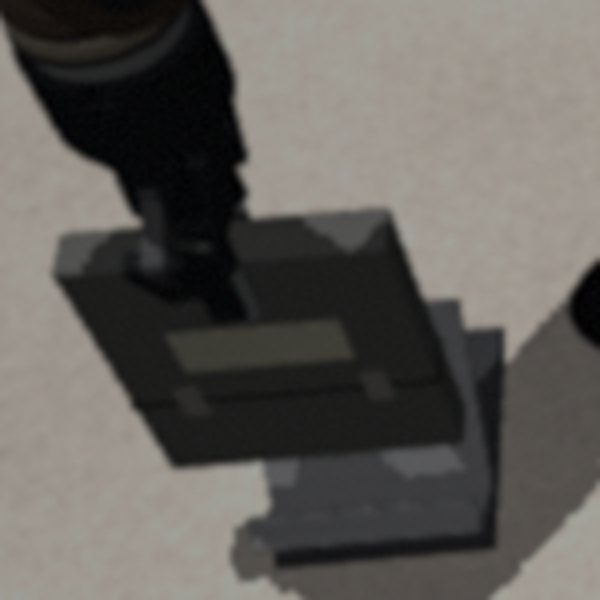

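```bash
python3 -m creep '[0,0,-0.6,0, 0,0,-1.2,0, 0,0,-1.8,0, 0,0,-2.4,0, 0,0,-3,0, 0,0,-3.6,0, 0,0,-4.2,0, 0,0,-4.4,0]' 255 40
python3 - <<'E'
from h import *
rel([.518,.031,.325],1.6)
b=imaging.read_camera("scene")[:,:,::-1]
cv2.imwrite("pics/s7.png",cv2.resize(b[80:280,30:230],None,fx=3,fy=3,interpolation=2))
E
```

```text
time: 6.47
eef_pos: [0.5434, -0.3484, 0.3256]
tcp_rot: [0.714, 0.7, -0.0, 0.001]
contact_force: [0.8, 0.4, -3.2]
opening: 0.302
t 6.47 tcp [ 0.5434 -0.3484  0.3256] th -1.1 F [ 0.8  0.4 -3.2] open 0.302 -> units [ 1.5154e+01 -1.3050e+00 -1.2000e-02] turn -0.539
```

View pics/s7.png

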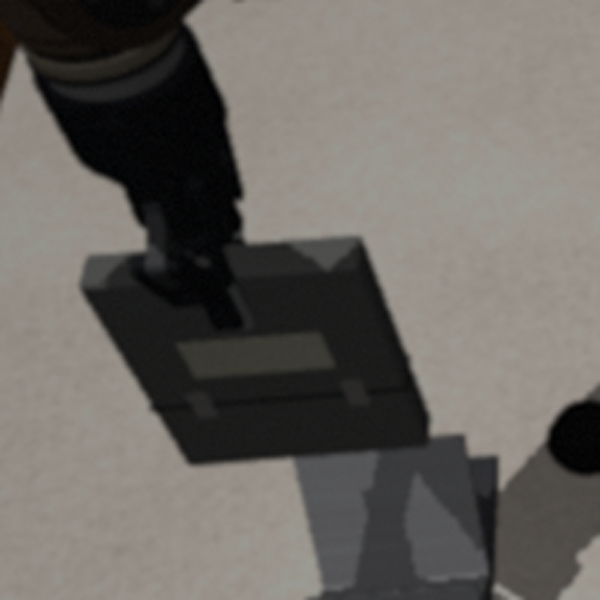

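```bash
python3 -m creep '[0.3,0,0,-0.1, 0.9,-0.1,0,-0.2, 1.8,-0.2,0,-0.3, 2.8,-0.3,0,-0.4, 3.8,-0.4,0,-0.54, 4.8,-0.5,0,-0.54, 5.8,-0.6,0,-0.54, 6.8,-0.7,0,-0.54, 7.8,-0.8,0,-0.54, 8.8,-0.9,0,-0.54, 9.8,-1,0,-0.54, 10.8,-1.1,0,-0.54, 11.8,-1.2,0,-0.54, 12.8,-1.3,0,-0.54, 13.7,-1.3,0,-0.54, 14.4,-1.3,0,-0.54, 14.9,-1.3,0,-0.54, 15.15,-1.3,0,-0.54, 15.15,-1.3,0,-0.54]' 255 40
python3 - <<'E'
from h import *
rel([.518,.031,.25],1.6)
b=imaging.read_camera("scene")[:,:,::-1];a=imaging.read_camera("top")[:,:,::-1]
cv2.imwrite("pics/s8.png",np.hstack([cv2.resize(b[130:330,230:430],None,fx=2,fy=2,interpolation=2),cv2.resize(a[130:330,220:420],None,fx=2,fy=2,interpolation=2)]))
cv2.imwrite("pics/raw_s8.png",b)
E
```

```text
time: 8.1
eef_pos: [0.5173, 0.0328, 0.3222]
tcp_rot: [0.696, 0.718, -0.0, -0.001]
contact_force: [0.2, 0.9, -3.6]
opening: 0.303
t 8.1 tcp [0.5173 0.0328 0.3222] th 1.75 F [ 0.2  0.9 -3.6] open 0.303 -> units [-0.076  0.031  2.888] turn 0.03
```

View pics/s8.png

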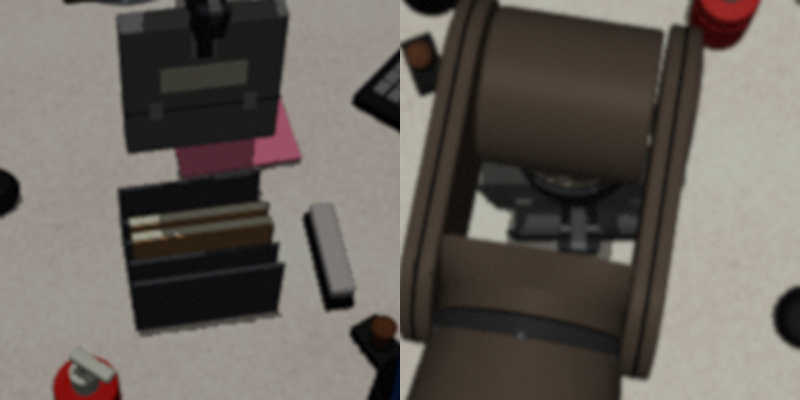

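Run:
```python
import cv2
b=cv2.imread("pics/raw_s8.png")
cv2.imwrite("pics/s9.png",cv2.resize(b[120:310,275:395],None,fx=5,fy=5,interpolation=2)[:600])
cv2.imwrite("pics/s9b.png",cv2.resize(b[205:305,275:395],None,fx=5,fy=5,interpolation=2))
```

```text
(no output)
```

View pics/s9.png

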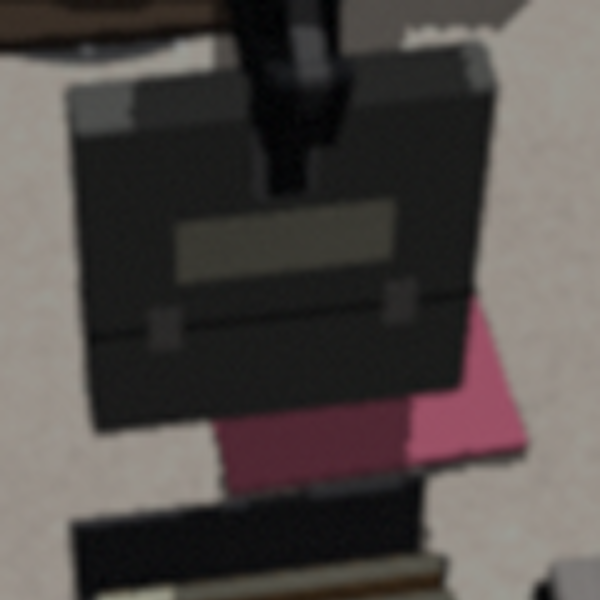

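View pics/s9b.png

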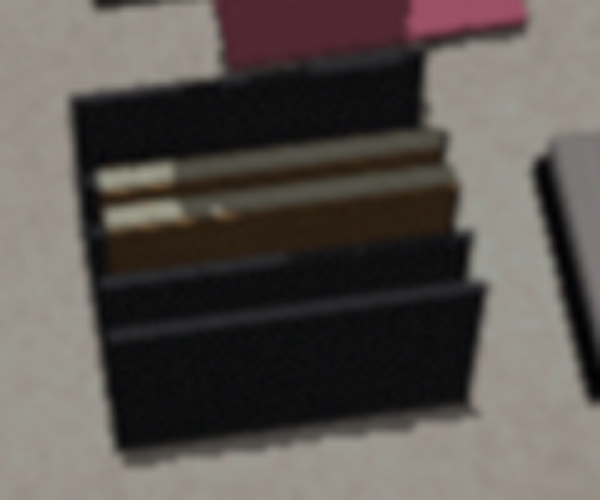

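Run:
```python
from fit import *
f=lambda u,v,ox,oy:((u+.5)/5-.5+ox,(v+.5)/5-.5+oy)
ca=[("scene",l,f(u,v,275,120)) for l,u,v in [((.013,-.075,.165),75,133),((.013,.075,.165),493,95),((-.013,-.075,.165),68,90),((-.013,.075,.165),483,43),((.013,-.075,0),98,432),((.013,.075,0),462,387)]]
for free in ([0,1,2,3],[0,1,2,3,4]):
    p,r=fit(ca,[.517,.033,.2,0,0],free); print(np.round(p,4),np.degrees(p[3:]).round(1),r.tolist())
so=[("scene",l,f(u,v,275,205)) for l,u,v in [((-.064,-.08,.096),73,98),((-.064,.08,.096),421,55),((.064,-.08,.096),108,333),((.064,.08,.096),486,284),((.064,-.08,0),122,450),((.064,.08,0),470,408)]]
for free in ([0,1,3],[0,1,2,3]):
    p,r=fit(so,[.557,.033,0,0,0],free); print("sorter",np.round(p,4),np.degrees(p[3:]).round(1),r.tolist())
print(proj("scene",ctrl.get_state()["eef_pos"]))
```

```text
[0.4999 0.0391 0.1733 0.0222 0.    ] [1.3 0. ] [[0.6, 0.6], [0.5, -0.5], [0.3, -1.0], [-0.5, 0.0], [-0.3, 0.0], [-0.7, 0.7]]
[ 0.5006  0.0388  0.175   0.0238 -0.0081] [ 1.4 -0.5] [[0.5, 0.9], [0.6, -0.3], [0.2, -0.9], [-0.4, 0.0], [-0.5, -0.1], [-0.7, 0.5]]
sorter [0.558  0.0326 0.     0.0294 0.    ] [1.7 0. ] [[-1.0, -1.6], [1.5, -1.9], [-0.4, 1.2], [1.1, 0.7], [-1.6, 0.7], [0.4, -0.7]]
sorter [ 0.5418  0.0354 -0.0264  0.0326  0.    ] [1.9 0. ] [[0.1, -0.2], [0.6, -0.5], [0.7, 1.1], [-0.1, 0.8], [-0.6, -0.0], [-0.6, -1.3]]
[[327.90971589 151.22046559]]
```

```bash
python3 -m creep '[-0.1,0.02,0.4,0, -0.2,0.02,1,0, -0.25,0.02,1.7,0, -0.25,0.02,2.4,0, -0.25,0.02,3,0, -0.25,0.02,3.4,0, -0.25,0.02,3.5,0, -0.25,0.02,3.5,0]' 255 40
python3 - <<'E'
from h import *
rel([.518,.026,.133],1.6)
b=imaging.read_camera("scene")[:,:,::-1]
cv2.imwrite("pics/s10.png",cv2.resize(b[150:300,270:390],None,fx=5,fy=5,interpolation=2)[:600])
cv2.imwrite("pics/s10b.png",cv2.resize(b[200:300,270:390],None,fx=6,fy=6,interpolation=2)[:600])
E
```

```text
time: 8.87
eef_pos: [0.5182, 0.0246, 0.2344]
tcp_rot: [0.697, 0.717, -0.001, -0.001]
contact_force: [0.3, 0.1, -4.3]
opening: 0.304
t 8.87 tcp [0.5182 0.0246 0.2344] th 1.57 F [ 0.3  0.1 -4.3] open 0.304 -> units [5.400e-02 1.000e-03 4.054e+00] turn -0.007
```

View pics/s10b.png

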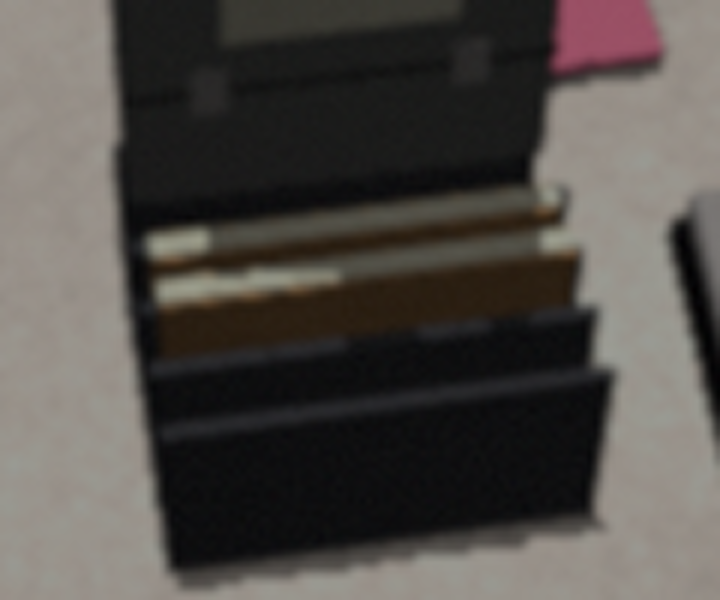

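Run:
```python
from h import *
for u,v in [(132,210),(530,182)]:
    uv=((u+.5)/6-.5+270,(v+.5)/6-.5+200)
    for z in (.09,.1,.11): print(z,np.round(back("scene",uv,z),4))
```

```text
0.09 [ 0.5249 -0.0449  0.09  ]
0.1 [ 0.5321 -0.0451  0.1   ]
0.11 [ 0.5393 -0.0454  0.11  ]
0.09 [0.5304 0.099  0.09  ]
0.1 [0.5375 0.0971 0.1   ]
0.11 [0.5447 0.0952 0.11  ]
```

```bash
python3 -m creep '[0.1,0,0.3,0, 0.16,0,0.6,0, 0.16,0,0.9,0, 0.16,0,1.2,0, 0.16,0,1.5,0, 0.16,0,1.5,0]' 255 40
python3 -m creep '[0,0,0.3,0, 0,0,0.6,0, 0,0,0.9,0, 0,0,1.2,0, 0,0,1.4,0, 0,0,1.4,0]' 255 40
```

```text
time: 9.42
eef_pos: [0.5173, 0.0294, 0.1955]
tcp_rot: [0.697, 0.717, -0.001, -0.002]
contact_force: [-0.4, -0.6, -3.6]
opening: 0.299
time: 9.92
eef_pos: [0.5176, 0.0293, 0.1612]
tcp_rot: [0.697, 0.717, -0.001, -0.001]
contact_force: [-0.3, 0.1, -3.2]
opening: 0.3
```

No contact, so it is in the slot. Now down to the floor in small steps.

```bash
python3 -m creep '[0,0,0.15,0, 0,0,0.3,0, 0,0,0.45,0, 0,0,0.6,0, 0,0,0.6,0]' 255 40
python3 -m creep '[0,0,0.08,0, 0,0,0.16,0, 0,0,0.24,0, 0,0,0.24,0]' 255 40
```

```text
time: 10.33
eef_pos: [0.5181, 0.0293, 0.1471]
tcp_rot: [0.697, 0.717, -0.0, -0.001]
contact_force: [-0.9, 0.1, -3.4]
opening: 0.301
time: 10.67
eef_pos: [0.5184, 0.0292, 0.1416]
tcp_rot: [0.697, 0.717, -0.0, -0.0]
contact_force: [0.1, 0.2, -3.8]
opening: 0.298
```

```bash
python3 -m creep '[0,0,0.08,0, 0,0,0.16,0, 0,0,0.24,0, 0,0,0.24,0]' 255 40
python3 - <<'E'
from h import *
rel([.518,.026,.133],1.6)
b=imaging.read_camera("scene")[:,:,::-1]
cv2.imwrite("pics/s11.png",cv2.resize(b[150:300,270:390],None,fx=5,fy=5,interpolation=2)[:600])
E
```

```text
time: 11.0
eef_pos: [0.5183, 0.0293, 0.1355]
tcp_rot: [0.697, 0.717, -0.0, -0.0]
contact_force: [0.3, -0.5, -4.0]
opening: 0.302
t 11.0 tcp [0.5183 0.0293 0.1355] th 1.62 F [ 0.3 -0.5 -4. ] open 0.302 -> units [-0.13  -0.014  0.1  ] turn 0.004
```

View pics/s11.png

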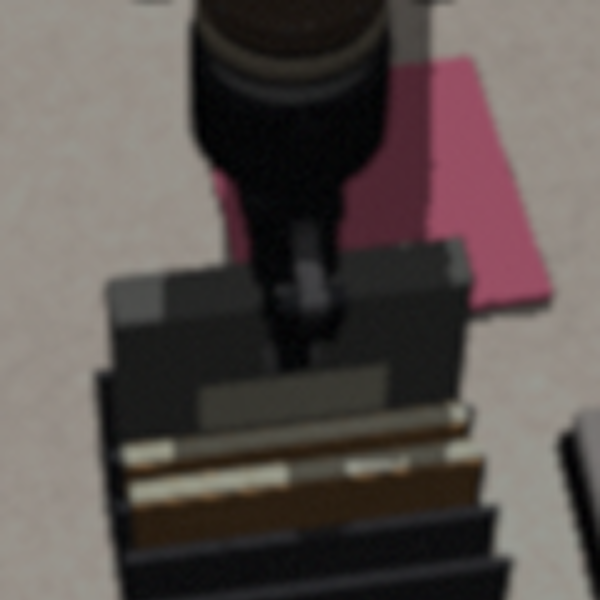

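```bash
python3 - <<'E'
from h import *
for u,v,x in [(112,322,.531),(467,282,.531),(108,282,.505),(462,240,.505)]:
    uv=((u+.5)/5-.5+270,(v+.5)/5-.5+150)
    print([np.round(back("scene",uv,z),4) for z in (.17,.18)])
E
python3 -m creep '[0,0,0.08,0, 0,0,0.16,0, 0,0,0.16,0]' 255 40
python3 -m creep '[0,0,0.08,0, 0,0,0.16,0, 0,0,0.16,0]' 255 40
```

```text
[array([ 0.5319, -0.0412,  0.17  ]), array([ 0.5397, -0.0415,  0.18  ])]
[array([0.5293, 0.1044, 0.17  ]), array([0.5372, 0.1022, 0.18  ])]
[array([ 0.5111, -0.0409,  0.17  ]), array([ 0.5192, -0.0412,  0.18  ])]
[array([0.507 , 0.1063, 0.17  ]), array([0.5152, 0.1041, 0.18  ])]
time: 11.3
eef_pos: [0.5194, 0.029, 0.1342]
tcp_rot: [0.697, 0.717, 0.0, 0.0]
contact_force: [-1.7, 0.3, 5.2]
opening: 0.291
time: 11.55
eef_pos: [0.5205, 0.0291, 0.134]
tcp_rot: [0.697, 0.717, 0.001, 0.001]
contact_force: [-7.0, 2.2, 18.5]
opening: 0.298
```

```bash
python3 -m creep '[0,0,-0.1,0, 0,0,-0.22,0, 0,0,-0.22,0]' 255 25
python3 -m creep '[0,0,0,0, 0,0,0,0, 0,0,0,0, 0,0,0,0]' 140 20
python3 -m creep '[0,0,0,0, 0,0,0,0, 0,0,0,0]' 110 20
python3 - <<'E'
from h import *
rel([.518,.026,.133],1.6)
b=imaging.read_camera("scene")[:,:,::-1]
cv2.imwrite("pics/s12.png",cv2.resize(b[150:300,270:390],None,fx=5,fy=5,interpolation=2)[:600])
E
```

```text
time: 11.8
eef_pos: [0.519, 0.0292, 0.134]
tcp_rot: [0.697, 0.717, 0.0, 0.001]
contact_force: [-0.1, -0.3, -3.0]
opening: 0.296
time: 12.13
eef_pos: [0.5188, 0.0292, 0.1336]
tcp_rot: [0.697, 0.717, 0.0, 0.0]
contact_force: [-0.2, -0.3, 0.7]
opening: 0.453
time: 12.38
eef_pos: [0.5187, 0.0292, 0.1336]
tcp_rot: [0.697, 0.717, 0.0, 0.0]
contact_force: [-0.5, -0.4, -0.0]
opening: 0.569
t 12.38 tcp [0.5187 0.0292 0.1336] th 1.62 F [-0.5 -0.4 -0. ] open 0.569 -> units [-0.128 -0.03   0.023] turn 0.005
```

View pics/s12.png

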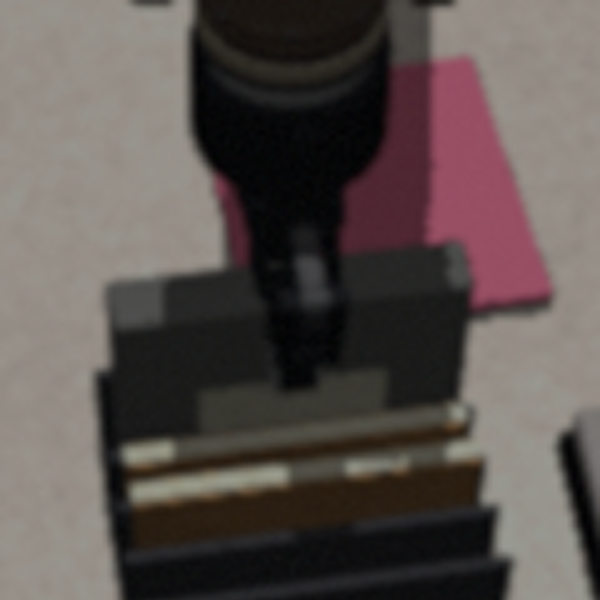

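```bash
python3 -m creep '[0,0,-0.5,0, 0,0,-1.2,0, 0,0,-2.2,0, 0,0,-3.4,0, 0,0,-4.6,0, 0,0,-4.7,0]' 0 25
python3 - <<'E'
from h import *
rel([.5086,.380,.24],-12.2)
b=imaging.read_camera("scene")[:,:,::-1]
cv2.imwrite("pics/s13.png",cv2.resize(b[150:300,270:390],None,fx=5,fy=5,interpolation=2)[:600])
E
```

```text
time: 12.93
eef_pos: [0.5219, 0.0289, 0.2594]
tcp_rot: [0.697, 0.717, 0.004, 0.005]
contact_force: [0.6, -0.7, 1.6]
opening: 1.001
t 12.93 tcp [0.5219 0.0289 0.2594] th 1.63 F [ 0.6 -0.7  1.6] open 1.001 -> units [14.057 -0.14   0.744] turn 2.766
```

View pics/s13.png

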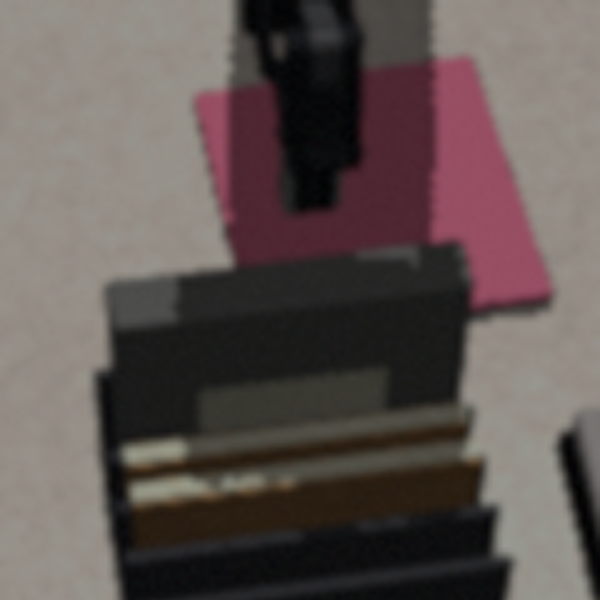

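The case stands upright and seated (top edge rows about 245–325 in the crop), and the folders are unchanged. Next I move over the clipboard. The brown one at scene (480,215) has a clip and sits on a stand. The pink one at (344,190) is the flat look-alike.

```bash
python3 -m creep '[1,0,0,0.5, 2.5,0,0,1, 4,0,0,1.5, 5.5,0,0,2, 7,0,0,2.5, 8.5,-0.1,0,2.77, 10,-0.1,0.2,2.77, 11.5,-0.14,0.4,2.77, 13,-0.14,0.6,2.77, 14.06,-0.14,0.74,2.77, 14.06,-0.14,0.74,2.77, 14.06,-0.14,0.74,2.77]' 0 25
python3 - <<'E'
from h import *
rel([.5086,.380,.132],-12.2)
b=imaging.read_camera("scene")[:,:,::-1]
cv2.imwrite("pics/s14.png",cv2.resize(b[140:290,420:570],None,fx=4,fy=4,interpolation=2)[:600])
E
```

```text
time: 13.98
eef_pos: [0.5041, 0.3814, 0.231]
tcp_rot: [0.778, 0.629, -0.001, -0.0]
contact_force: [0.4, 0.7, 0.9]
opening: 1.001
t 13.98 tcp [0.5041 0.3814 0.231 ] th -12.08 F [0.4 0.7 0.9] open 1.001 -> units [-0.008  0.197  3.96 ] turn 0.025
```

View pics/s14.png

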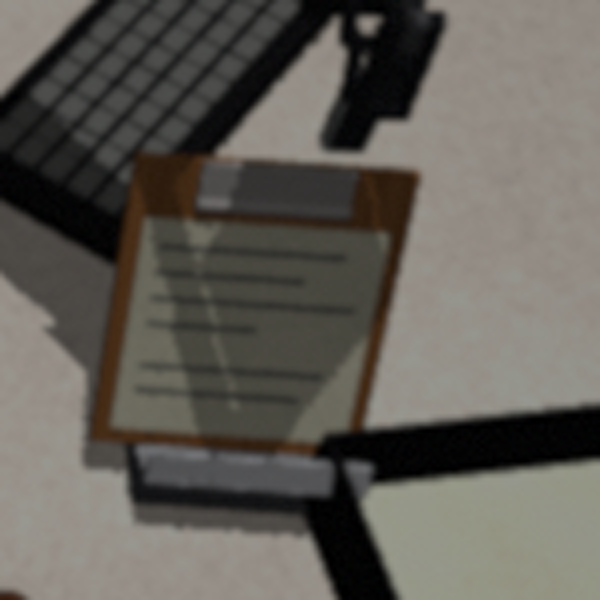

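```bash
python3 -m creep '[0,0.1,0.6,0, 0,0.2,1.2,0, 0,0.2,1.8,0, 0,0.2,2.4,0, 0,0.2,2.9,0, 0,0.2,2.9,0]' 0 25
python3 - <<'E'
from h import *
rel([.5086,.380,.132],-12.2)
b=imaging.read_camera("scene")[:,:,::-1]
cv2.imwrite("pics/s15.png",cv2.resize(b[140:290,420:570],None,fx=4,fy=4,interpolation=2)[:600])
E
```

```text
time: 14.53
eef_pos: [0.5086, 0.3772, 0.1566]
tcp_rot: [0.779, 0.627, -0.003, -0.001]
contact_force: [-0.7, -0.2, -0.0]
opening: 1.002
t 14.53 tcp [0.5086 0.3772 0.1566] th -12.33 F [-0.7 -0.2 -0. ] open 1.002 -> units [ 0.113 -0.021  0.984] turn -0.025
```

View pics/s15.png

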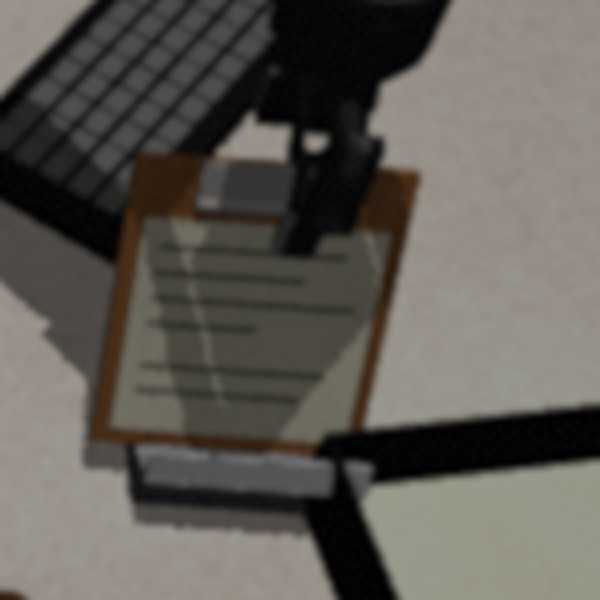

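```bash
python3 -m creep '[0.1,0,0.4,0, 0.1,0,0.8,0, 0.1,0,0.98,0, 0.1,0,0.98,0]' 0 25
python3 -m creep '[0,0,0,0, 0,0,0,0, 0,0,0,0, 0,0,0,0]' 110 20
python3 -m creep '[0,0,0,0, 0,0,0,0, 0,0,0,0]' 140 20
python3 -m creep '[0,0,0,0, 0,0,0,0, 0,0,0,0]' 160 20
python3 - <<'E'
from h import *
rel([.5086,.380,.132],-12.2)
b=imaging.read_camera("scene")[:,:,::-1]
cv2.imwrite("pics/s16.png",cv2.resize(b[140:290,420:570],None,fx=4,fy=4,interpolation=2)[:600])
E
```

```text
time: 14.92
eef_pos: [0.5097, 0.3814, 0.1338]
tcp_rot: [0.778, 0.628, -0.001, -0.0]
contact_force: [-0.2, -1.1, -0.5]
opening: 0.999
time: 15.25
eef_pos: [0.5109, 0.382, 0.1362]
tcp_rot: [0.778, 0.628, 0.001, 0.0]
contact_force: [0.1, -0.5, -0.2]
opening: 0.573
time: 15.5
eef_pos: [0.5103, 0.3821, 0.1359]
tcp_rot: [0.778, 0.628, -0.0, -0.0]
contact_force: [-1.6, 0.1, 0.9]
opening: 0.45
time: 15.75
eef_pos: [0.5105, 0.382, 0.1357]
tcp_rot: [0.778, 0.628, 0.0, -0.0]
contact_force: [-1.4, 0.5, 1.8]
opening: 0.373
t 15.75 tcp [0.5105 0.382  0.1357] th -12.23 F [-1.4  0.5  1.8] open 0.373 -> units [-0.093 -0.059  0.148] turn -0.005
```

View pics/s16.png

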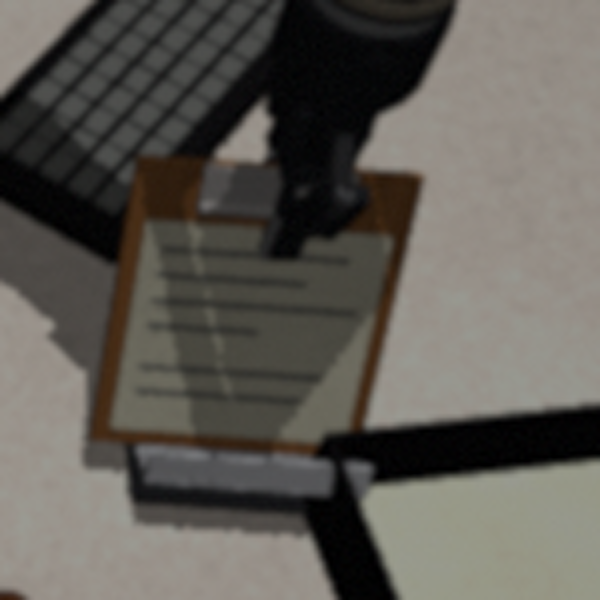

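```bash
python3 -m creep '[0,0,0,0, 0,0,0,0, 0,0,0,0]' 172 20
python3 -m creep '[0,0,0,0, 0,0,0,0, 0,0,0,0]' 182 20
python3 -m creep '[0,0,0,0, 0,0,0,0, 0,0,0,0]' 192 20
python3 - <<'E'
from h import *
rel([.5086,.380,.132],-12.2)
b=imaging.read_camera("scene")[:,:,::-1]
cv2.imwrite("pics/s17.png",cv2.resize(b[140:290,420:570],None,fx=4,fy=4,interpolation=2)[:600])
E
```

```text
time: 16.05
eef_pos: [0.5108, 0.3819, 0.1358]
tcp_rot: [0.778, 0.628, 0.0, 0.0]
contact_force: [-1.8, 0.6, 1.7]
opening: 0.329
time: 16.3
eef_pos: [0.5127, 0.3816, 0.1367]
tcp_rot: [0.778, 0.628, 0.002, 0.002]
contact_force: [3.7, -1.7, 2.3]
opening: 0.298
time: 16.55
eef_pos: [0.5121, 0.3817, 0.1364]
tcp_rot: [0.778, 0.628, 0.002, 0.001]
contact_force: [5.2, -1.8, 4.0]
opening: 0.298
t 16.55 tcp [0.5121 0.3817 0.1364] th -12.22 F [ 5.2 -1.8  4. ] open 0.298 -> units [-0.097 -0.123  0.176] turn -0.005
```

View pics/s17.png

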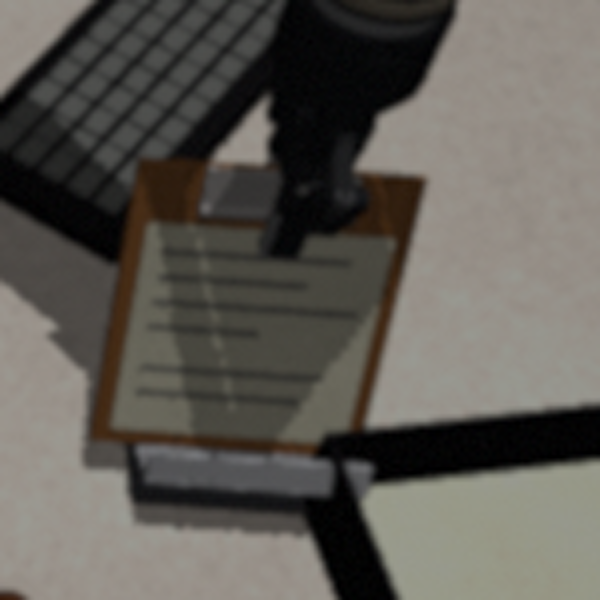

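Both pads are holding at 25 mm, as expected for the tilted board. I slide it up the slope, then move +x so it comes upright.

```bash
python3 -m creep '[0,-0.1,-0.17,0, 0,-0.2,-0.35,0, 0,-0.3,-0.52,0, 0,-0.4,-0.7,0, 0,-0.5,-0.87,0, 0,-0.6,-1.04,0, 0,-0.7,-1.21,0, 0,-0.7,-1.21,0]' 255 25
python3 - <<'E'
from h import *
rel([.5086,.380,.132],-12.2)
b=imaging.read_camera("scene")[:,:,::-1]
cv2.imwrite("pics/s18.png",cv2.resize(b[120:270,420:570],None,fx=4,fy=4,interpolation=2)[:600])
E
```

```text
time: 17.27
eef_pos: [0.495, 0.3853, 0.1661]
tcp_rot: [0.778, 0.628, 0.002, 0.002]
contact_force: [5.3, -2.0, 0.3]
opening: 0.3
t 17.27 tcp [0.495  0.3853 0.1661] th -12.2 F [ 5.3 -2.   0.3] open 0.3 -> units [-0.093  0.569  1.368] turn 0.0
```

View pics/s18.png

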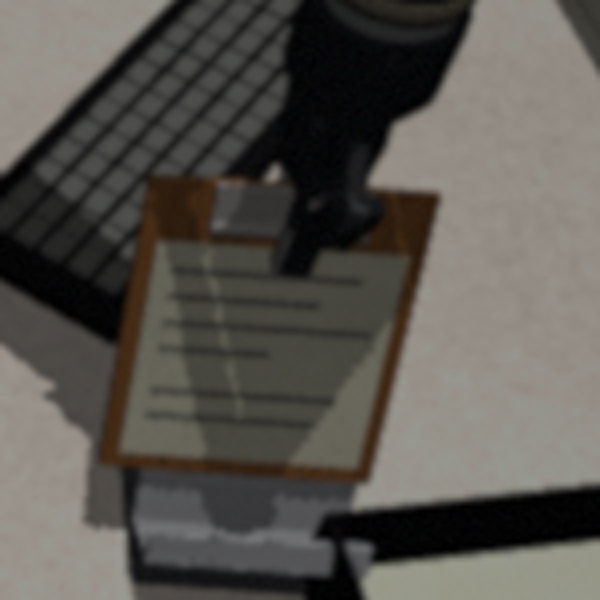

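```bash
python3 -m creep '[0,0.1,-0.2,0, 0,0.3,-0.4,0, 0,0.5,-0.6,0, 0,0.8,-0.8,0, 0,1.1,-1,0, 0,1.4,-1.2,0, 0,1.7,-1.4,0, 0,2,-1.6,0, 0,2.3,-1.8,0, 0,2.6,-2,0, 0,2.9,-2.2,0, 0,2.9,-2.2,0]' 255 25
python3 - <<'E'
from h import *
rel([.5086,.380,.132],-12.2)
b=imaging.read_camera("scene")[:,:,::-1]
cv2.imwrite("pics/s19.png",cv2.resize(b[120:270,420:570],None,fx=4,fy=4,interpolation=2)[:600])
E
```

```text
time: 18.32
eef_pos: [0.5661, 0.37, 0.2223]
tcp_rot: [0.779, 0.627, 0.001, 0.0]
contact_force: [-0.0, -0.4, -2.1]
opening: 0.148
t 18.32 tcp [0.5661 0.37   0.2223] th -12.28 F [-0.  -0.4 -2.1] open 0.148 -> units [-0.105 -2.336  3.609] turn -0.016
```

View pics/s19.png

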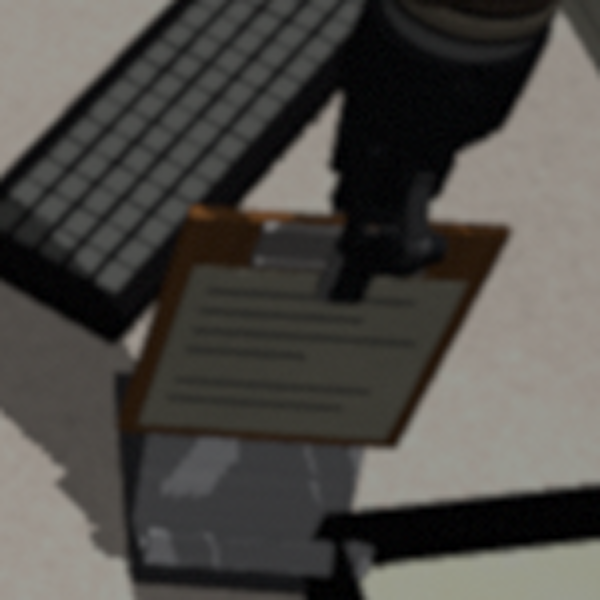

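```bash
python3 -m creep '[0,0,-0.6,0, 0,0,-1.2,0, 0,0,-1.8,0, 0,0,-2.4,0, 0,0,-3,0, 0,0,-3.6,0, 0,0,-4.2,0, 0,0,-4.4,0, 0,0,-4.4,0]' 255 40
python3 - <<'E'
from h import *
rel([.6075,.033,.333],1.7)
E
```

```text
time: 19.12
eef_pos: [0.5645, 0.3707, 0.3328]
tcp_rot: [0.778, 0.628, 0.001, 0.0]
contact_force: [0.4, 0.1, -2.0]
opening: 0.148
t 19.12 tcp [0.5645 0.3707 0.3328] th -12.21 F [ 0.4  0.1 -2. ] open 0.148 -> units [-12.837   4.539  -0.026] turn -2.782
```

```bash
python3 -m creep '[-0.3,0.1,0,-0.1, -0.9,0.3,0,-0.3, -1.8,0.6,0,-0.5, -2.8,1,0,-0.8, -3.8,1.3,0,-1.1, -4.8,1.7,0,-1.4, -5.8,2,0,-1.7, -6.8,2.4,0,-2, -7.8,2.8,0,-2.3, -8.8,3.1,0,-2.5, -9.8,3.5,0,-2.7, -10.8,3.8,0,-2.78, -11.6,4.1,0,-2.78, -12.2,4.3,0,-2.78, -12.6,4.5,0,-2.78, -12.84,4.54,0,-2.78, -12.84,4.54,0,-2.78, -12.84,4.54,0,-2.78]' 255 40
python3 - <<'E'
from h import *
rel([.6075,.033,.25],1.7)
b=imaging.read_camera("scene")[:,:,::-1]
cv2.imwrite("pics/s20.png",cv2.resize(b[110:260,265:415],None,fx=4,fy=4,interpolation=2)[:600])
cv2.imwrite("pics/raw_s20.png",b)
E
```

```text
time: 20.62
eef_pos: [0.607, 0.0328, 0.3302]
tcp_rot: [0.697, 0.717, -0.0, -0.001]
contact_force: [-0.6, 0.3, -1.9]
opening: 0.144
t 20.62 tcp [0.607  0.0328 0.3302] th 1.67 F [-0.6  0.3 -1.9] open 0.144 -> units [0.005 0.025 3.209] turn -0.006
```

View pics/s20.png

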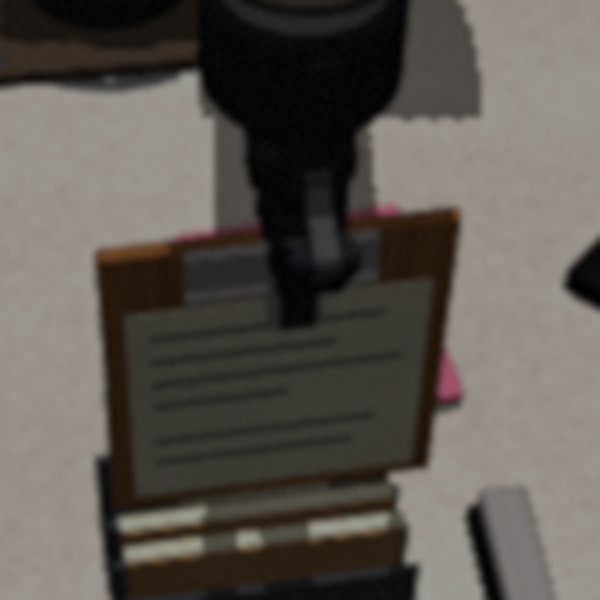

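Run:
```python
from h import *
def ray_x(uv,x):
    a=back("scene",uv,.1);b=back("scene",uv,.3); return a+(b-a)*(x-a[0])/(b[0]-a[0])
for u,v,x in [(97,250,.6005),(460,209,.6005),(117,507,.6085),(425,466,.6085)]:
    print(np.round(ray_x(((u+.5)/4-.5+265,(v+.5)/4-.5+110),x),4))
```

```text
[ 0.6005 -0.0444  0.3666]
[0.6005 0.104  0.3711]
[ 0.6085 -0.0437  0.1993]
[0.6085 0.1025 0.2071]
```

```bash
python3 -m creep '[0.05,0.02,0.4,0, 0.1,0.02,1,0, 0.12,0.02,1.7,0, 0.12,0.02,2.4,0, 0.12,0.02,3,0, 0.12,0.02,3.4,0, 0.12,0.02,3.5,0, 0.12,0.02,3.5,0]' 255 40
python3 - <<'E'
from h import *
rel([.6075,.033,.133],1.7)
b=imaging.read_camera("scene")[:,:,::-1]
cv2.imwrite("pics/s21.png",cv2.resize(b[190:310,270:390],None,fx=5,fy=5,interpolation=2)[:600])
cv2.imwrite("pics/raw_s21.png",b)
E
```

```text
time: 21.33
eef_pos: [0.6071, 0.0361, 0.242]
tcp_rot: [0.696, 0.718, -0.001, -0.001]
contact_force: [-0.1, 0.6, -2.4]
opening: 0.147
t 21.33 tcp [0.6071 0.0361 0.242 ] th 1.72 F [-0.1  0.6 -2.4] open 0.147 -> units [-0.125  0.021  4.362] turn 0.003
```

View pics/s21.png

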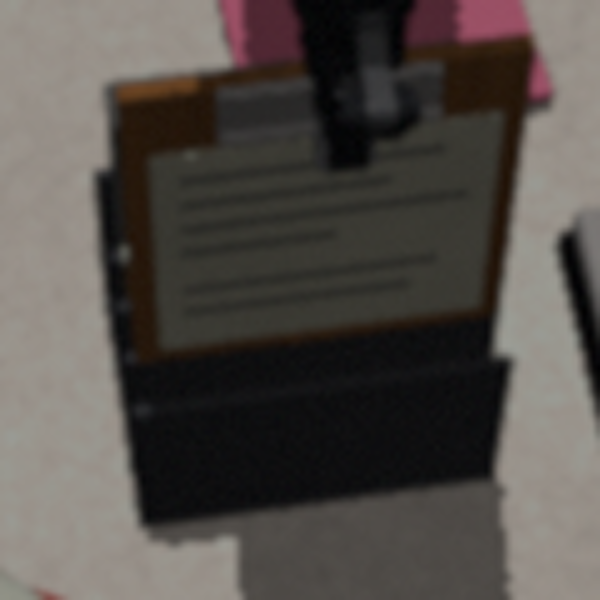

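Run:
```python
from h import *
c=lambda P:(((proj("scene",P)-[270,190])+.5)*5-.5).round(0).tolist()
y=np.radians(1.7)
for nm,x in [("outer",.064),("inner",.058),("p4 front",.038),("p4 back",.032)]:
    print(nm,c(pose(np.array([[x,-.08,.096],[x,.08,.096]]),.557,.032,0,y,0)))
for z in (.11,.115,.12): print("board front bottom",z,c(pose(np.array([[.004,-.075,0],[.004,.075,0]]),.6046,.033,z,y,0)))
print("board back top",c(pose(np.array([[-.004,-.075,.17],[-.004,.075,.17]]),.6046,.033,.115,y,0)))
```

```text
outer [[129.0, 412.0], [515.0, 361.0]]
inner [[127.0, 399.0], [511.0, 349.0]]
p4 front [[121.0, 359.0], [501.0, 309.0]]
p4 back [[119.0, 346.0], [498.0, 297.0]]
board front bottom 0.11 [[135.0, 366.0], [498.0, 319.0]]
board front bottom 0.115 [[135.0, 360.0], [499.0, 312.0]]
board front bottom 0.12 [[134.0, 353.0], [500.0, 305.0]]
board back top [[115.0, 77.0], [535.0, 27.0]]
```

```bash
python3 -m creep '[-0.05,0.02,0.25,0, -0.1,0.02,0.5,0, -0.1,0.02,0.75,0, -0.1,0.02,1,0, -0.1,0.02,1.2,0, -0.1,0.02,1.2,0]' 255 40
python3 -m creep '[0,0,0.25,0, 0,0,0.5,0, 0,0,0.75,0, 0,0,0.75,0]' 255 40
python3 - <<'E'
from h import *
rel([.6075,.033,.133],1.7)
b=imaging.read_camera("scene")[:,:,::-1]
cv2.imwrite("pics/s22.png",cv2.resize(b[190:310,270:390],None,fx=5,fy=5,interpolation=2)[:600])
E
```

```text
time: 21.88
eef_pos: [0.6074, 0.033, 0.2113]
tcp_rot: [0.697, 0.717, -0.001, -0.001]
contact_force: [0.2, -0.2, -3.5]
opening: 0.143
time: 22.22
eef_pos: [0.6072, 0.0331, 0.1924]
tcp_rot: [0.697, 0.717, -0.001, -0.001]
contact_force: [0.3, -0.3, -1.9]
opening: 0.146
t 22.22 tcp [0.6072 0.0331 0.1924] th 1.67 F [ 0.3 -0.3 -1.9] open 0.146 -> units [-0.005  0.019  2.378] turn -0.006
```

View pics/s22.png

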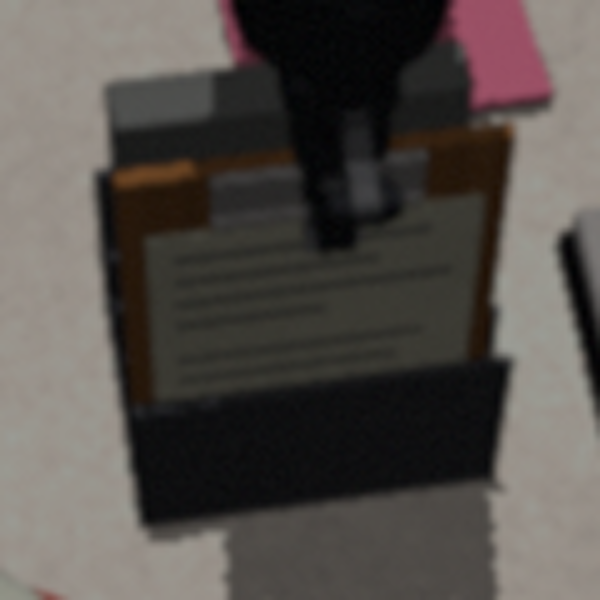

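```bash
python3 -m creep '[0,0,0.25,0, 0,0,0.5,0, 0,0,0.75,0, 0,0,1,0, 0,0,1.25,0, 0,0,1.5,0, 0,0,1.7,0, 0,0,1.8,0, 0,0,1.8,0]' 255 40
python3 -m creep '[0,0,0.08,0, 0,0,0.16,0, 0,0,0.24,0, 0,0,0.24,0]' 255 40
```

```text
time: 23.02
eef_pos: [0.6077, 0.033, 0.1485]
tcp_rot: [0.697, 0.717, -0.001, -0.001]
contact_force: [-0.3, -0.4, -2.2]
opening: 0.146
time: 23.35
eef_pos: [0.6081, 0.033, 0.1433]
tcp_rot: [0.697, 0.717, -0.0, -0.0]
contact_force: [-0.5, 0.6, -3.4]
opening: 0.144
```

Run:
```python
from h import *
rel([.6075,.033,.133],1.7)
b=imaging.read_camera("scene")[:,:,::-1]
cv2.imwrite("pics/s23.png",cv2.resize(b[190:310,270:390],None,fx=5,fy=5,interpolation=2)[:600])
```

```text
t 23.35 tcp [0.6081 0.033  0.1433] th 1.67 F [-0.5  0.6 -3.4] open 0.144 -> units [ 0.    -0.024  0.411] turn -0.006
```

View pics/s23.png

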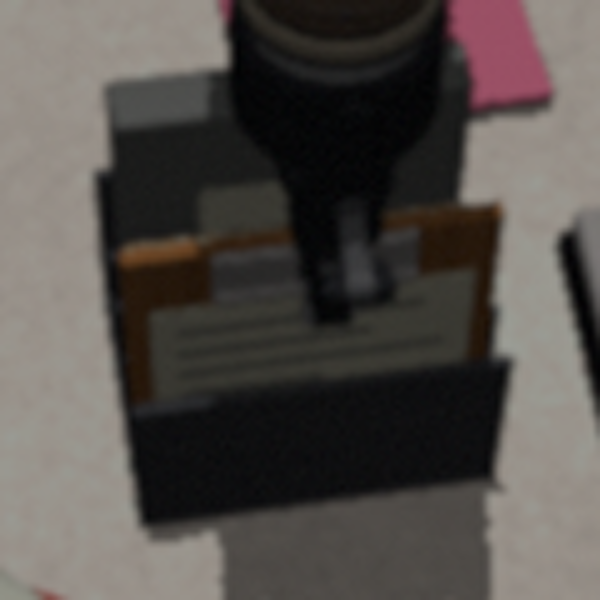

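```bash
python3 -m creep '[0,0,0.08,0, 0,0,0.16,0, 0,0,0.24,0, 0,0,0.24,0]' 255 40
python3 -m creep '[0,0,0.08,0, 0,0,0.16,0, 0,0,0.16,0]' 255 40
```

```text
time: 23.73
eef_pos: [0.6079, 0.033, 0.1369]
tcp_rot: [0.697, 0.717, -0.0, -0.0]
contact_force: [-0.2, 0.1, -2.5]
opening: 0.146
time: 23.98
eef_pos: [0.6083, 0.0331, 0.1333]
tcp_rot: [0.697, 0.717, 0.0, -0.0]
contact_force: [-0.0, 0.5, -2.4]
opening: 0.147
```

```bash
python3 -m creep '[0,0,0.06,0, 0,0,0.12,0, 0,0,0.12,0]' 255 40
python3 - <<'E'
from h import *
def ray_x(uv,x):
    a=back("scene",uv,.1);b=back("scene",uv,.3); return a+(b-a)*(x-a[0])/(b[0]-a[0])
rel([.6075,.033,.133],1.7)
b=imaging.read_camera("scene")[:,:,::-1]
cv2.imwrite("pics/s24.png",cv2.resize(b[190:310,270:390],None,fx=5,fy=5,interpolation=2)[:600])
E
```

```text
time: 24.23
eef_pos: [0.6092, 0.0334, 0.133]
tcp_rot: [0.697, 0.717, 0.001, 0.0]
contact_force: [-2.4, 2.8, 5.7]
opening: 0.143
t 24.23 tcp [0.6092 0.0334 0.133 ] th 1.66 F [-2.4  2.8  5.7] open 0.143 -> units [-0.015 -0.067  0.   ] turn -0.008
```

View pics/s24.png

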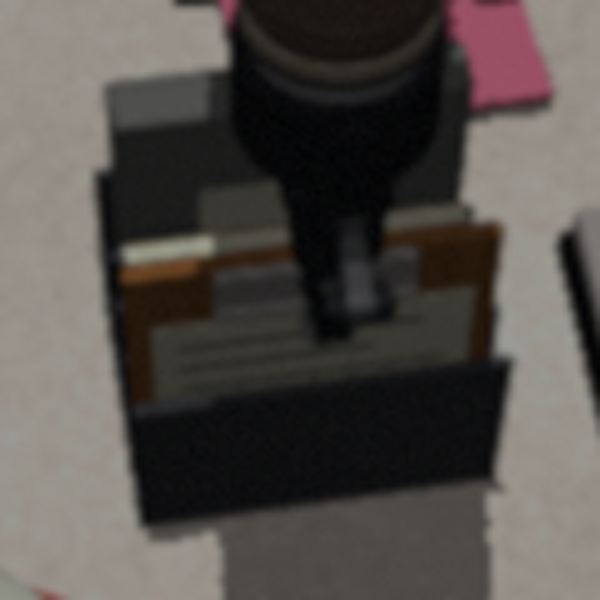

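```bash
python3 -m creep '[0,0,0.06,0, 0,0,0.1,0, 0,0,0.1,0]' 255 40
python3 -m creep '[0,0,-0.08,0, 0,0,-0.16,0, 0,0,-0.16,0]' 255 25
python3 -m creep '[0,0,0,0, 0,0,0,0, 0,0,0,0, 0,0,0,0]' 190 20
python3 -m creep '[0,0,0,0, 0,0,0,0, 0,0,0,0]' 150 20
python3 - <<'E'
from h import *
rel([.6075,.033,.133],1.7)
b=imaging.read_camera("scene")[:,:,::-1]
cv2.imwrite("pics/s25.png",cv2.resize(b[190:310,270:390],None,fx=5,fy=5,interpolation=2)[:600])
E
```

```text
time: 24.53
eef_pos: [0.6096, 0.0335, 0.1329]
tcp_rot: [0.697, 0.717, 0.001, 0.001]
contact_force: [-4.8, 2.9, 13.6]
opening: 0.147
time: 24.78
eef_pos: [0.6089, 0.0332, 0.133]
tcp_rot: [0.697, 0.717, 0.001, 0.001]
contact_force: [0.1, 1.9, 4.2]
opening: 0.144
time: 25.12
eef_pos: [0.6081, 0.0328, 0.1316]
tcp_rot: [0.697, 0.717, -0.0, -0.0]
contact_force: [-0.3, 0.8, -0.2]
opening: 0.253
time: 25.37
eef_pos: [0.6083, 0.0329, 0.1319]
tcp_rot: [0.697, 0.717, -0.0, -0.0]
contact_force: [-0.2, -0.2, -0.1]
opening: 0.411
t 25.37 tcp [0.6083 0.0329 0.1319] th 1.67 F [-0.2 -0.2 -0.1] open 0.411 -> units [ 0.004 -0.03  -0.042] turn -0.007
```

View pics/s25.png

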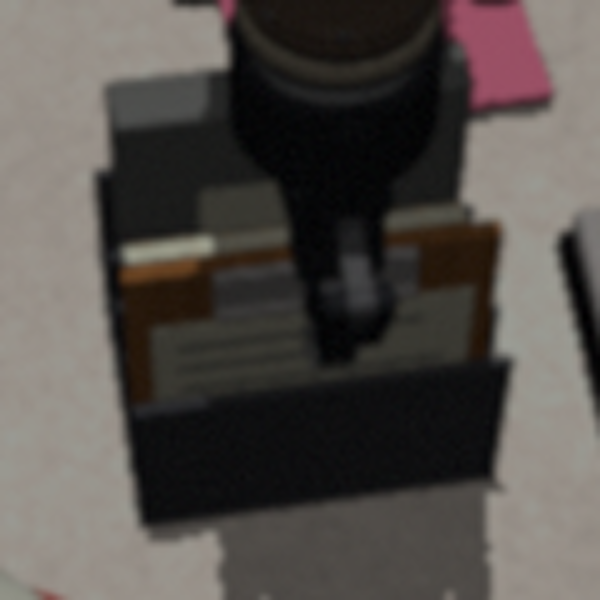

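```bash
python3 -m creep '[0,0,-0.3,0, 0,0,-0.8,0, 0,0,-1.5,0, 0,0,-2.5,0, 0,0,-3.7,0, 0,0,-5,0, 0,0,-6,0, 0,0,-6,0]' 130 20
python3 -m creep '[-1,0,0,0, -2.5,0,0,0, -4,0,0,0, -5.5,0,0,0, -7,0,0,0, -8.5,0,0,0, -10,0,0,0, -11,0,0,0, -12,0,0,0, -12,0,0,0, -12,0,0,0]'
python3 - <<'E'
from h import *
rel([.6075,.033,.133],1.7)
b=imaging.read_camera("scene")[:,:,::-1];a=imaging.read_camera("top")[:,:,::-1]
cv2.imwrite("pics/s26.png",np.hstack([cv2.resize(b[180:310,270:390],None,fx=3.3,fy=3.3,interpolation=2),cv2.resize(a[155:285,255:375],None,fx=3.3,fy=3.3,interpolation=2)]))
cv2.imwrite("pics/s27.png",np.hstack([cv2.resize(b,None,fx=.62,fy=.62),cv2.resize(a,None,fx=.62,fy=.62)]))
E
```

```text
time: 26.08
eef_pos: [0.6114, 0.0327, 0.292]
tcp_rot: [0.697, 0.717, 0.005, 0.006]
contact_force: [0.7, 0.8, 0.7]
opening: 0.49
time: 27.0
eef_pos: [0.6167, -0.2681, 0.2822]
tcp_rot: [0.698, 0.717, 0.0, -0.0]
contact_force: [0.4, 0.6, -0.3]
opening: 0.49
t 27.0 tcp [ 0.6167 -0.2681  0.2822] th 1.54 F [ 0.4  0.6 -0.3] open 0.49 -> units [12.049 -0.044  5.974] turn -0.033
```

View pics/s26.png

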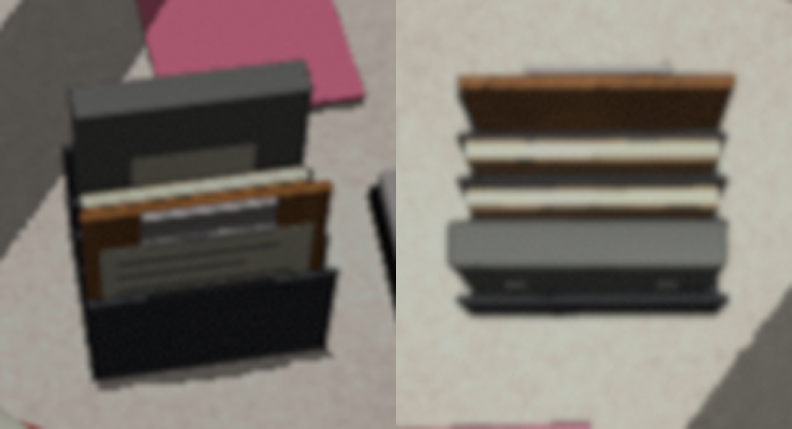

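View pics/s27.png

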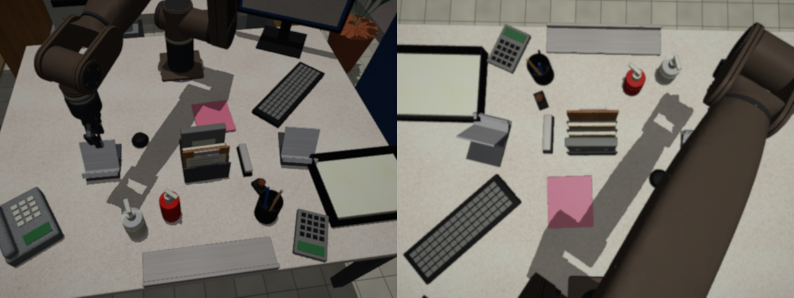

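Run:
```python
from h import *
yw=np.radians(1.7)
def loc(p): 
    d=R.from_euler('z',-yw).apply(p-np.array([.557,.032,0])); return np.round(d*1000,1)
T=lambda u,v,z:loc(back("top",((u-396+.5)/3.3-.5+255,(v+.5)/3.3-.5+155),z))
S=lambda u,v,z:loc(back("scene",((u+.5)/3.3-.5+270,(v+.5)/3.3-.5+180),z))
print("want: clip x 48, case x -39 (edges -26,-52)")
print("clip top-front L/R",T(460,74,.176),T(735,74,.176),"back",T(462,86,.176),T(733,86,.176))
print("case top: +x edge",T(450,221,.171),T(727,221,.171)," -x edge",T(450,265,.171),T(727,264,.171))
print("panel outer +x? folders", T(470,140,.121),T(720,140,.121),"-x panel",T(475,312,.096),T(722,312,.096))
print("scene clip top back",S(78,212,.176),S(331,182,.176)); print("scene case top back/front",S(70,92,.171),S(307,62,.171),S(74,120,.171),S(311,88,.171))
```

```text
want: clip x 48, case x -39 (edges -26,-52)
clip top-front L/R [ 54.1  68.9 176. ] [ 53.5 -79.1 176. ] back [ 47.6  67.7 176. ] [ 46.9 -77.9 176. ]
case top: +x edge [-25.   74.2 171. ] [-25.5 -74.4 171. ]  -x edge [-48.7  74.1 171. ] [-48.7 -74.1 171. ]
panel outer +x? folders [ 28.5  68.2 121. ] [ 28.  -74.5 121. ] -x panel [-68.  67.  96.] [-68.4 -76.4  96. ]
scene clip top back [ 49.9 -79.4 176. ] [ 51.6  70.3 176. ]
scene case top back/front [-43.4 -72.7 171. ] [-44.5  76.4 171. ] [-21.4 -73.  171. ] [-23.7  74.6 171. ]
```

Run:
```python
from plant import ctrl
print(ctrl.sign_off()); s=ctrl.get_state(); print(s["time"],s["contact_force"])
```

```text
the job is handed in; nothing more can be done
None
the job is handed in; nothing more can be done
```

The clipboard is standing in the narrow slot and the case in the wide slot. I handed the job in at about 27 s of the 67 s allowed; no verdict came back.

For each item I gripped the free top edge, slid it up off its stand and let it come upright in the jaws. I then lowered it until the floor contact showed in the force (pressed to about 14 N for the clipboard and 18 N for the case) before letting go.

Last camera checks, from both cameras:

| Item | Across the slot | Along the slot | Limits (across / along) |
|---|---|---|---|
| Clipboard (top edge) | about 3 mm off centre | about 5 mm | 10 / 35 mm |
| Case (top edge) | about 2–6 mm off centre | about 0–2 mm | 12 / 35 mm |

- **Upright:** the lean of both items looks like about 2° or less.
- **Surroundings:** by eye, the folders, pump bottle and pen cup are where they started and upright. I did not measure the folders. The gripper was clear of everything.
- **Disagreements:** the two cameras disagreed by a few millimetres across the slots, and objects look about 2% smaller in the pictures than the given calibration predicts. Both effects are small against the limits.

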